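# Pack the maintenance call-out kit into its foam inserts

## Robot

A 6-joint arm with a two-finger parallel gripper is mounted at the origin on a cart in front of the work surface, level with it; the furniture and walls round the work are solid. World frame = base frame: x ahead of the robot, y to its left, z up, the work surface at z = 0. Lengths are in m, angles in degrees, forces in N, time in s.
With the tool pointing down it reaches from about 0.425 to 1.125 m from the base axis. Payload 14.9 kg.
Tool frame: the origin (TCP) lies at the very end of the fingers, on their centre line; the grasp point (between the pads) lies 19 mm behind it; z points along the fingers, x is the direction in which the jaws open and shut, and the axes are right-handed (so a half turn about z gives the same grasp; the last joint's range is limited). The gripper opens to 91 mm and grips with 3 to 60 N. Pads are 32 mm wide; open, the fingers measure 118 mm over their backs; the gripper's body (76 mm by 178 mm) begins 60 mm behind the grasp point.
Start: joints at [69.196, 21.709, 99.362, -0, 58.929, -1.908], TCP at [0.227, 0.662, 0.176] pointing down, gripper open.
Joint ranges: [-158.91, 158.91], [-42.39, 125.64], [0.06, 152.35], [-60.88, 240.88], [17.5, 164.5], [-176.32, 176.32]. Speed limits (degrees/s): [108.29, 108.29, 136.94, 180, 180, 180].

## Interface

Orientations are given as [roll, pitch, yaw] about the fixed x, y, z axes, in that order (R = Rz(yaw) Ry(pitch) Rx(roll)).
In Python, from plant import manip, eyes, job_done gives the robot as it stands.
- The arm moves only by the shell command python3 -m pendant 'ROWS' [OPENING]. ROWS is JSON, a list that holds one entry, the list of rows, each a list of 6 numbers: the shift along the tool's x, y, z in m, then the turn, a rotation vector about the tool's x, y, z in rad. A call has exactly 5 rows; each row is the pose to reach, as a shift and turn from the pose commanded when the call began, along the tool's axes at that moment; what a row does not reach only later rows make up. A row lasts 1/10 s, in which the tool goes at most 50 mm and 8.59 degrees, less where a joint would pass 70% of its speed; a pose out of reach is approached as far as the arm can. A call with a gripper value outside its range is refused whole. OPENING is the closure, from 0 (fully open) to 1 (shut), set as the call begins (- or left out, the last holds). The fingers move at their own pace and stop on an object; the grip force is fixed at half the most. Time passes only in rows, so rows that repeat a pose let the fingers close, or fill a call up. It gives the time, the measured TCP pose, the force and the opening at its end, in the units of the state.
- manip.observe(): the state, without advancing time (a new reading comes with each control period).
- eyes.read_camera(name): name is "scene" or "top" or "wrist"; returns a dict with "frame" (420x560x3 uint8, red, green, blue), "fx", "fy", "cx", "cy" (pixels), "world_from_camera" (4x4, takes a point from camera to world coordinates). Camera axes: x right, y up, looking along -z (the intrinsics and any distortion apply to the point x, -y, -z); pixel columns grow to the right and rows downward; lengths in m; the calibration is good to about 2 mm. A picture is of the moment at which its call begins. There is no depth.
- job_done(): hands the job in, once; it reports no verdict.
The state is a dict: "clock": time; "joints": joint angles; "qvel": joint speeds; "joint_efforts": joint torques, N m; "position": TCP position; "tool_rot": TCP orientation; "force": force on the tool from outside, world axes, zero at the start; "moment": the same for the moment, N m; "grip_width": finger opening in m.
Only numpy, scipy, OpenCV 4.12 (cv2) and the standard library are available. Lean on these libraries where they do the work, as an engineer would, in place of code of your own. Each camera call takes 0.05 s, during which the arm holds its last target.

## Task

Pack the maintenance call-out kit: put the torch, the folding hex key set, the parts box with the blue lid and the solder reel each into the foam insert whose cut-out matches its shape, resting fully on the blue bottom of the cut-out (torch, keys and box lying flat, the reel standing on its flange). Do not knock over the two brass fittings that stand among them.

Things in the scene. Friction and masses are not known exactly. Their poses are not given: they have to be found in the camera images.
- torch_mid (a point): Small grey aluminium torch, a round rod 114 mm long and 29 mm in diameter, lying on its side, 0.12 kg. The point is its middle, on its axis, 14.5 mm above what it lies on; y runs along the torch. It may roll: z need not point up. Grip it across the middle.
- hex_keys: Dark blue folding hex key set, 90 mm long (y), 26 mm high, 26 mm wide over its two side plates (x), 30 mm over the rivets. Grip it across the plates. Origin at the centre of its underside, z up, 0.12 kg.
- parts_box: Small rigid plastic box with a blue lid that stays shut, 53 mm (x) x 75 mm (y) x 26 mm high, origin at the centre of its underside, z up, 0.06 kg. Grip it across its 53 mm width.
- solder_reel: Reel of solder wire standing on its flange, 58 mm in diameter, 45 mm high, dark flanges and grey wire, origin at the centre of its underside, z up, 0.26 kg.
- insert_torch: Fixed dark grey foam insert, 84 (x) x 144 (y) mm, 18 mm high; origin at the centre of its underside, z up. For the torch: cut-out with blue bottom 126 mm long (y) x 41 mm wide (x) centred on the origin, bottom 5 mm above the origin. The torch may lie either way round. A finger channel 60 mm wide, as deep, runs right across it along x at the middle.
- insert_keys: Fixed dark grey foam insert, 84 (x) x 144 (y) mm, 18 mm high; origin at the centre of its underside, z up. For the hex keys: cut-out with blue bottom 102 mm long (y) x 42 mm wide (x) centred on the origin, bottom 5 mm above the origin. The keys may lie either way round, plates upright as at the start. A finger channel 50 mm wide, as deep, runs right across it along x at the middle.
- insert_box: Fixed dark grey foam insert, 84 (x) x 144 (y) mm, 18 mm high; origin at the centre of its underside, z up. For the parts box: cut-out with blue bottom 87 mm long (y) x 65 mm wide (x) centred on the origin, bottom 5 mm above the origin. The box goes in lid up, its 75 mm side along y, either way round. A finger channel 44 mm wide, as deep, runs right across it along x at the middle.
- insert_reel: Fixed dark grey foam insert, 84 (x) x 144 (y) mm, 18 mm high; origin at the centre of its underside, z up. For the reel: round cut-out with blue bottom, 70 mm in diameter, centred on the origin, bottom 5 mm above the origin; no channel, so grip the reel at least 18 mm above its underside.
- fitting_near: Brass pipe fitting with a black collar, 16 mm across, 26 mm high, standing loose on the bench nearer the robot's right; origin at the centre of its underside, z up. To be left standing.
- fitting_far: The same kind of brass fitting, standing loose further to the robot's left; origin at the centre of its underside, z up. To be left standing. (Round the work, not listed: low things, and up to 0.26 m high a drawer cabinet at the left, y over 0.43, and a jig, mug, tape dispenser and bottle behind the inserts.)
Not all that is in view belongs to the job. There is more than one size of the solder_reel; the job needs the smaller.

How it is judged (in metres and radians):
At the end, for the whole second after the job is handed in: Torch, hex keys, parts box and reel each rest on the bottom of their own cut-out (within 12 mm of its centre, at bottom height within 4 mm, lying flat and along it, the reel upright, under 6 degrees); both fittings stand (horizontal distance between torch_mid and insert_torch below 0.012 m and z of torch_mid in the frame of insert_torch between 0.015 and 0.0235 m and angle between the y axis of torch_mid and the y axis of insert_torch, either way round below 0.2 rad and horizontal distance between hex_keys and insert_keys below 0.012 m and z of hex_keys in the frame of insert_keys between 0.001 and 0.009 m and angle between the y axis of hex_keys and the y axis of insert_keys, either way round below 0.3 rad and angle between each of hex_keys, parts_box, solder_reel's own z axis and vertical below 0.1 rad and horizontal distance between parts_box and insert_box below 0.012 m and z of parts_box in the frame of insert_box between 0.001 and 0.009 m and angle between the y axis of parts_box and the y axis of insert_box, either way round below 0.3 rad and horizontal distance between solder_reel and insert_reel below 0.012 m and z of solder_reel in the frame of insert_reel between 0.001 and 0.009 m and angle between each of fitting_near, fitting_far's own z axis and vertical below 0.3 rad); the robot touches nothing.
It fails at once if a brass fitting is knocked over (angle between any of fitting_near, fitting_far's own z axis and vertical above 0.6 rad).
It also fails if it takes over 96 s, if anything falls off the work surface, if the arm or the gripper's body presses on something with over 40 N, if the wrist force passes 120 N, or if a joint passes its speed limit or range.

## Working session

There is one attempt and no reset: what is moved stays moved. The work goes in short steps, Python scripts to look and compute and a shell command to move; the robot and the scene stay as the last step left them, time stands still between calls to the robot, and variables do not carry over. Pictures are saved under pics/ and viewed, and the job is handed in when it is done.

```bash
ls; mkdir -p pics
python3 - <<'E'
from plant import manip, eyes
import cv2,json
print(manip.observe())
for n in ["scene","top","wrist"]:
    c=eyes.read_camera(n)
    cv2.imwrite(f"pics/{n}0.png",c["frame"][:,:,::-1])
    print(n,{k:(v.tolist() if hasattr(v,'tolist') else v) for k,v in c.items() if k!="frame"})
E
```

```text
pics
{'clock': 0.0, 'joints': array([ 6.91960118e+01,  2.17383176e+01,  9.93963894e+01, -1.07801864e-03,
        5.89294555e+01, -1.90779968e+00]), 'qvel': array([-0.04194005,  0.00306322,  0.00288058, -0.01161512,  0.02667875,
        0.00168513]), 'joint_efforts': array([-3.51720308e-03, -7.63724756e+01, -4.34381425e+01,  6.49975729e-02,
        4.24102717e-02, -1.45149393e-04]), 'position': array([0.22654568, 0.66184877, 0.17498395]), 'tool_rot': array([-1.79998786e+02,  6.41576575e-02,  7.11043690e+01]), 'force': array([-0.42136371, -0.14290438, -0.19963747]), 'moment': array([ 0.01964139, -0.03217346, -0.01722148]), 'grip_width': 0.09100628163608769}
scene {'fx': 415.70213473198146, 'fy': 415.70213473198146, 'cx': 277.61768984903324, 'cy': 210.07840703501267, 'world_from_camera': [[-0.8606352912143885, -0.4197553476111145, 0.28829211516827385, 0.840462142521046], [0.5089899230498359, -0.6920198888699232, 0.5118962117872929, 0.7459072227153132], [-0.01536729481876378, 0.5872937268184731, 0.8092279806640533, 0.8999371061084821], [0.0, 0.0, 0.0, 1.0]]}
top {'fx': 391.4338283465312, 'fy': 391.4338283465312, 'cx': 284.17792291589876, 'cy': 206.60807530353551, 'world_from_camera': [[0.0027866955718740642, 0.9878177789557411, -0.1555900700775469, 0.3463383830915031], [-0.9999316784223966, 0.004518886581852824, 0.01078045228314678, 0.2455113090441481], [0.011352216310419364, 0.15554939807985954, 0.9877628824479256, 1.1559032569174394], [0.0, 0.0, 0.0, 1.0]]}
wrist {'fx': 297.08742519506086, 'fy': 297.08742519506086, 'cx': 281.5668487248074, 'cy': 208.0520830867579, 'world_from_camera': [[0.3231868772362983, -0.9116863870154515, -0.2537285441430673, 0.15410184447831204], [0.9463348404936099, 0.3111320696049478, 0.08744829861852046, 0.6861422578480875], [-0.0007823363610843916, -0.2683743039004526, 0.9633143936201536, 0.38434548752938047], [0.0, 0.0, 0.0, 1.0]]}
```

View pics/top0.png

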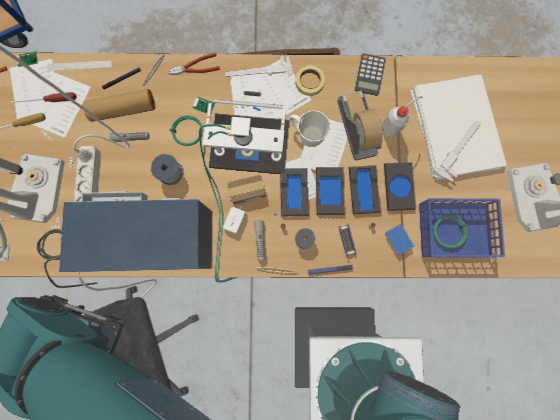

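View pics/scene0.png

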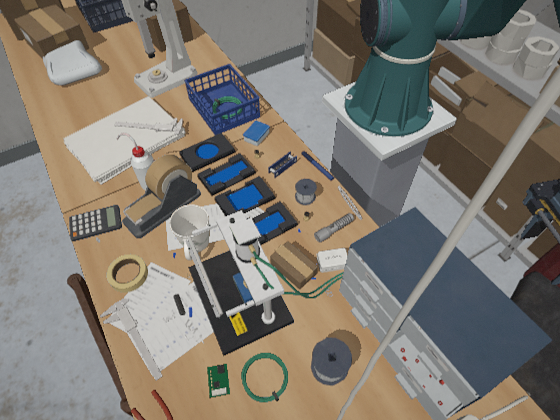

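View pics/wrist0.png

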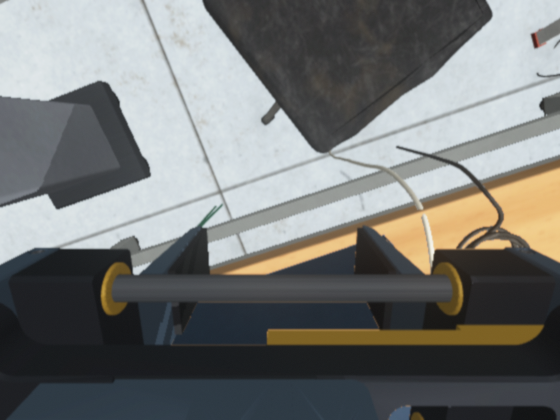

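The top view shows the four inserts at about (295,190), (330,190), (364,188) and (400,186), with the objects in the row below. I'll enlarge both views.

```bash
cat > h.py <<'E'
import numpy as np, cv2
from plant import manip, eyes
def cam(n): return eyes.read_camera(n)
def ray(c,u,v):
    T=np.array(c["world_from_camera"]); d=np.array([(u-c["cx"])/c["fx"],-(v-c["cy"])/c["fy"],-1.])
    return T[:3,3],T[:3,:3]@d
def onz(c,u,v,z):
    o,d=ray(c,u,v); return o+d*(z-o[2])/d[2]
def proj(c,p):
    T=np.array(c["world_from_camera"]); q=T[:3,:3].T@(np.array(p)-T[:3,3])
    return c["cx"]+c["fx"]*q[0]/-q[2], c["cy"]-c["fy"]*q[1]/-q[2]
E
python3 - <<'E'
import cv2
t=cv2.imread("pics/top0.png"); s=cv2.imread("pics/scene0.png")
cv2.imwrite("pics/top0c.png",cv2.resize(t[150:285,220:420],None,fx=4,fy=4,interpolation=cv2.INTER_CUBIC))
cv2.imwrite("pics/scene0c.png",cv2.resize(s[110:260,180:380],None,fx=4,fy=4,interpolation=cv2.INTER_CUBIC))
E
```

```text
(no output)
```

View pics/top0c.png

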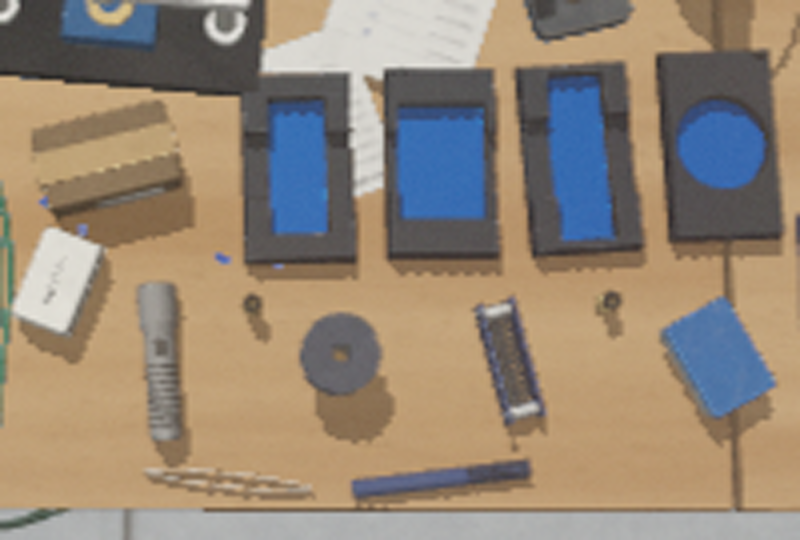

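View pics/scene0c.png

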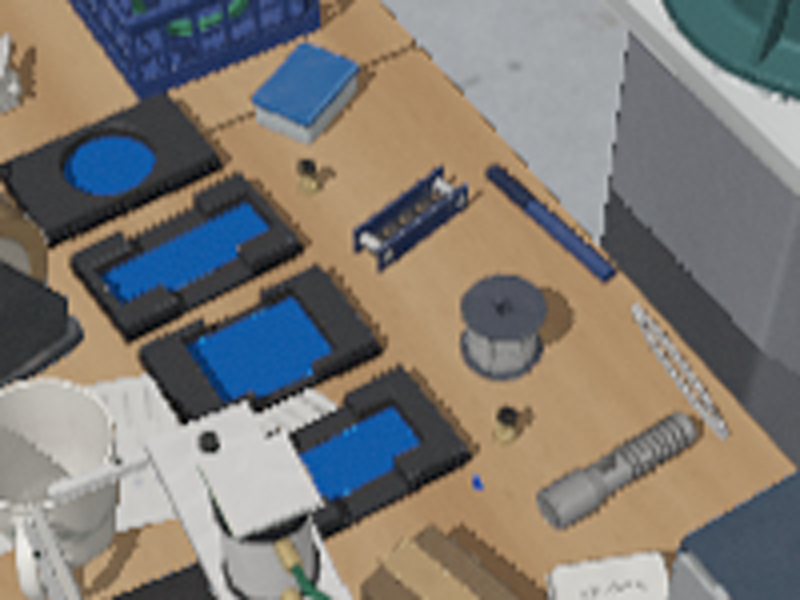

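Cut-out shapes from left to right look like keys, box, torch, reel; I'll check this by measuring. There are two solder reels: (167,169), which looks large, and (305,238), which looks smaller. Measuring everything now.

Run:
```python
from h import *
c=cam("top"); f=c["frame"]; s=cam("scene")
hsv=cv2.cvtColor(f,cv2.COLOR_RGB2HSV)
P=lambda u,v,z: onz(c,u,v,z)
# blue cutouts
blue=cv2.inRange(hsv,(100,150,110),(118,255,255))
n,l,st,ce=cv2.connectedComponentsWithStats(blue)
for i in range(1,n):
    if st[i,4]>60:
        cn=max(cv2.findContours((l==i).astype(np.uint8),0,2)[0],key=len)
        r=cv2.minAreaRect(cn); b=cv2.boxPoints(r)
        w=[P(*p,0.005 if r[0][1]<215 else .026)[:2] for p in b]
        print("blue",np.round(r[0],1),st[i,4],np.round(np.mean(w,0),4),"sides",np.round([np.linalg.norm(w[1]-w[0]),np.linalg.norm(w[2]-w[1])],3), "dirs",[round(float(np.degrees(np.arctan2(*(w[k+1]-w[k])[::-1]))),1) for k in (0,1)])
# dark+blue mask of inserts
dark=(f.max(2)<75).astype(np.uint8)
for i,(a,b) in enumerate([(278,312),(313,347),(346,382),(382,418)]):
    m=((dark|(blue>0))[155:225,a:b]).astype(np.uint8)
    n,l,st,ce=cv2.connectedComponentsWithStats(m); k=1+np.argmax(st[1:,4])
    cn=max(cv2.findContours((l==k).astype(np.uint8),0,2)[0],key=len).reshape(-1,2)+[a,155]
    w=np.array([P(*p,0.018)[:2] for p in cn]).astype(np.float32)
    r=cv2.minAreaRect(w); print("insert",i,np.round(r[0],4),np.round(r[1],4),round(r[2],1))
for nm,u,v in [("smallreel",305,238),("bigreel",167,169)]:
    m=((hsv[...,1]<90)&(f.max(2)<125)).astype(np.uint8)[v-22:v+22,u-22:u+22]
    n,l,st,ce=cv2.connectedComponentsWithStats(m); k=l[22-6,22-6]
    cn=max(cv2.findContours((l==k).astype(np.uint8),0,2)[0],key=len).reshape(-1,2)
    (x,y),R=cv2.minEnclosingCircle(cn.astype(np.float32)); e=cv2.fitEllipse(cn)
    x,y=e[0];print(nm,x+u-22,y+v-22,"R",R,e[1],P(x+u-22,y+v-22,.045),"diam at .045", np.mean(e[1])*(1.156-.045)/391)
for nm,u,v,z in [("box",400,239,.026),("benchedge",305,277,0),("cab1",62,205,.26),("cab2",200,202,.26),("cab3",211,268,.0),("cab4",62,270,.26),("torchA",257,223,.0145),("torchB",262.5,257,.0145),("fitN",373,225,.026),("fitF",283,225.5,.026),("keysA",343,226.5,.026),("keysB",351,255,.026),("pen",352,267,0),("jig",245,170,.1)]:
    print(nm,np.round(P(u,v,z),4))
cv2.imwrite("pics/reelcrop.png",np.hstack([cv2.resize(f[v-22:v+22,u-22:u+22],None,fx=8,fy=8)[...,::-1] for u,v in[(305,238),(167,169)]]))
```

```text
blue [364.4 190.3] 470 [ 0.5787 -0.0078] sides [0.04  0.115] dirs [-83.8, -176.2]
blue [294.5 192. ] 392 [0.5723 0.2022] sides [0.039 0.092] dirs [-89.7, 179.8]
blue [330. 190.] 507 [0.5789 0.0956] sides [0.08 0.06] dirs [-0.7, -89.7]
blue [400. 187.] 318 [ 0.5891 -0.1156] sides [0.061 0.055] dirs [-89.7, 177.3]
insert 0 [0.5698 0.2027] [0.0906 0.0384] 0.1
insert 1 [0.5793 0.0942] [0.0655 0.0857] 89.3
insert 2 [ 0.5817 -0.0019] [0.1243 0.0781] 0.3
insert 3 [ 0.5908 -0.114 ] [0.0609 0.067 ] 48.8
smallreel 304.54747200012207 238.50064659118652 R 10.317601203918457 (18.345605850219727, 20.644542694091797) [0.42994827 0.17530986 0.045     ] diam at .045 0.055393932266918286
bigreel 166.6663055419922 169.4137840270996 R 16.654693603515625 (26.729393005371094, 33.251930236816406) [0.62920568 0.57527729 0.045     ] diam at .045 0.08521643238116408
box [ 0.4309 -0.1023  0.026 ]
benchedge [0.3214 0.1717 0.    ]
cab1 [0.4889 0.7476 0.26  ]
cab2 [0.4974 0.4307 0.26  ]
cab3 [0.3465 0.4455 0.    ]
cab4 [0.3411 0.7342 0.26  ]
torchA [0.4771 0.3126 0.0145]
torchB [0.3783 0.2953 0.0145]
fitN [ 0.4713 -0.0253  0.026 ]
fitF [0.4688 0.2364 0.026 ]
keysA [0.4666 0.0622 0.026 ]
keysB [0.3845 0.0409 0.026 ]
pen [0.3505 0.0341 0.    ]
jig [0.6148 0.3427 0.1   ]
```

View pics/reelcrop.png

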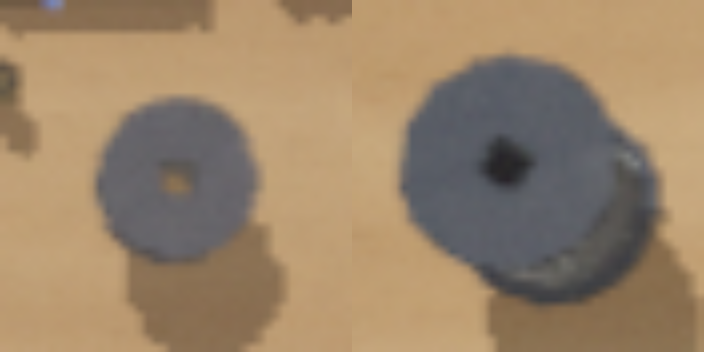

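Crop (left: (305,238), Ø≈55–58 mm; right: (167,169), Ø≈85 mm): the left one is the 58 mm reel wanted. Cut-outs measure 92×39 (keys), 80×60 (box), 115×40 (torch) and round (reel), left to right. Next I raise the arm and look down on the work with the wrist camera.

```bash
cat >> h.py <<'E'
from scipy.spatial.transform import Rotation as Ro
def togo(*targets):
    s=manip.observe(); p=s["position"]; R=Ro.from_euler("xyz",s["tool_rot"],degrees=True)
    print("t",round(s["clock"],2),"pos",np.round(p,4),"rot",np.round(s["tool_rot"],2),"w",round(s["grip_width"],4),"F",np.round(s["force"],1))
    for (x,y,z,yaw) in targets:
        d=R.inv().apply(np.array([x,y,z])-p); r=(R.inv()*Ro.from_euler("xyz",[180,0,yaw],degrees=True)).as_rotvec()
        print((x,y,z,yaw),"->",np.round(d,4).tolist(),np.round(r,4).tolist())
E
python3 -m pendant '[[[0,0,-0.05,0,0,0],[0,0,-0.1,0,0,0],[0,0,-0.15,0,0,0],[0,0,-0.18,0,0,0],[0,0,-0.18,0,0,0]]]'; python3 -c "
from h import *
togo((.64,.1,.36,90))"
```

```text
clock: 0.75
position: [0.2273, 0.664, 0.3612]
tool_rot: [180.0, -0.4, 71.1]
force: [0.2, -0.3, -0.1]
grip_width: 0.0908
t 0.75 pos [0.2273 0.664  0.3612] rot [179.99  -0.42  71.11] w 0.0908 F [ 0.2 -0.3 -0.1]
(0.64, 0.1, 0.36, 90) -> [-0.4, 0.5731, -0.0016] [0.0014, -0.0072, -0.3298]
```

```bash
python3 -m pendant '[[[-0.0285,0.0408,0,0,0,0],[-0.057,0.0816,0,0,0,0],[-0.0855,0.1224,0,0,0,0],[-0.114,0.1632,0,0,0,0],[-0.1425,0.204,0,0,0,0]]]' >/dev/null; python3 -m pendant '[[[-0.0285,0.0408,0,0,0,0],[-0.057,0.0816,0,0,0,0],[-0.0855,0.1224,0,0,0,0],[-0.114,0.1632,0,0,0,0],[-0.1425,0.204,0,0,0,0]]]';  python3 -c "
from h import *
togo((.64,.1,.36,90))"
```

```text
clock: 1.75
position: [0.521, 0.2585, 0.3548]
tool_rot: [-180.0, 0.0, 71.1]
force: [1.4, 0.3, 0.8]
grip_width: 0.0912
t 1.75 pos [0.521  0.2585 0.3548] rot [-1.7997e+02  3.0000e-02  7.1110e+01] w 0.0912 F [1.4 0.3 0.8]
(0.64, 0.1, 0.36, 90) -> [-0.1114, 0.1639, -0.0052] [-0.0007, 0.0004, -0.3297]
```

```bash
python3 -m pendant '[[[-0.03,0.04,-0.005,0,0,-0.1],[-0.06,0.08,-0.005,0,0,-0.2],[-0.09,0.12,-0.005,0,0,-0.33],[-0.11,0.162,-0.005,0,0,-0.33],[-0.11,0.162,-0.005,0,0,-0.33]]]' ; python3 -m pendant '[[[0,0,0,0,0,0],[0,0,0,0,0,0],[0,0,0,0,0,0],[0,0,0,0,0,0],[0,0,0,0,0,0]]]' >/dev/null;  python3 -c "
from h import *
togo((.64,.1,.36,90))
c=cam('wrist'); np.savez('w1.npz',**c); cv2.imwrite('pics/w1.png',c['frame'][...,::-1]); print(c['world_from_camera'])
c=cam('top');np.savez('t1.npz',**c)"
```

```text
clock: 2.25
position: [0.6403, 0.1003, 0.3591]
tool_rot: [-179.9, 0.0, 89.8]
force: [-1.0, 0.6, -0.6]
grip_width: 0.0913
t 2.75 pos [0.6378 0.1046 0.3608] rot [179.99  -0.    90.06] w 0.0907 F [ 0.   0.2 -0.2]
(0.64, 0.1, 0.36, 90) -> [-0.0046, 0.0022, 0.0008] [0.0002, -0.0, 0.0011]
[[-1.78066132e-03 -9.63207486e-01 -2.68752987e-01  5.61073407e-01]
 [ 9.99998342e-01 -1.61239430e-03 -8.46830074e-04  1.03968112e-01]
 [ 3.82337282e-04 -2.68754050e-01  9.63208760e-01  5.70082605e-01]
 [ 0.00000000e+00  0.00000000e+00  0.00000000e+00  1.00000000e+00]]
```

View pics/w1.png

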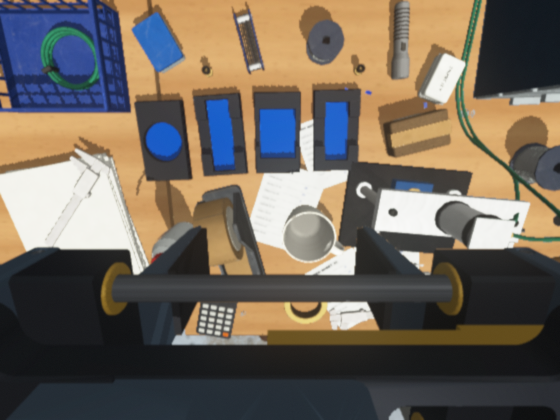

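The wrist view shows the inserts at (164,138), (220,133), (277,132) and (336,130), with the objects along the top. Measuring from this view.

```bash
cat > meas.py <<'E'
from h import *
c=dict(np.load('w1.npz')); f=c['frame']; hsv=cv2.cvtColor(f,cv2.COLOR_RGB2HSV)
P=lambda u,v,z: onz(c,u,v,z)[:2]
def comp(m,roi,seed=None):
    a,b,x,y=roi; mm=m[b:y,a:x].astype(np.uint8); n,l,st,ce=cv2.connectedComponentsWithStats(mm)
    k=1+np.argmax(st[1:,4]); cn=max(cv2.findContours((l==k).astype(np.uint8),0,2)[0],key=len).reshape(-1,2)+[a,b]; return cn
def rect(cn,z):
    w=np.array([P(u,v,z) for u,v in cn],np.float32); r=cv2.minAreaRect(w); b=cv2.boxPoints(r)
    e=max((b[1]-b[0],b[2]-b[1]),key=np.linalg.norm); 
    a=np.degrees(np.arctan2(e[1],e[0]))%180; a-=180*(a>90)
    return np.round(r[0],4),np.round(sorted(r[1]),4),round(float(a),1)
blue=(cv2.inRange(hsv,(100,150,90),(118,255,255))>0)
dark=((f.max(2)<85))
V=f.copy()
for nm,roi in dict(reel=(130,92,193,185),torch=(192,85,249,178),box=(249,84,304,176),keys=(306,84,365,164)).items():
    cn=comp(dark|blue,roi); bn=comp(blue,roi); print("insert",nm,rect(cn,.018),"blue",rect(bn,.005))
    cv2.drawContours(V,[cn],-1,(255,0,0),1); cv2.drawContours(V,[bn],-1,(0,255,0),1)
bx=comp(blue,(128,5,190,75)); print("box lid",rect(bx,.026))
tan=(hsv[...,0]>8)&(hsv[...,0]<22)&(hsv[...,1]>85)
cn=comp(~tan,(382,0,420,85)); print("torch sil",rect(cn,.0145)); cv2.drawContours(V,[cn],-1,(255,0,0),1)
cn=comp(~tan,(228,0,270,78)); print("keys sil",rect(cn,.02)); cv2.drawContours(V,[cn],-1,(255,0,0),1)
cn=comp(~tan,(300,15,350,68)); e=cv2.fitEllipse(cn); print("reel sil",e); cv2.drawContours(V,[cn],-1,(255,0,0),1)
cv2.drawContours(V,[bx],-1,(255,0,0),1)
cv2.imwrite('pics/m1.png',cv2.resize(V[0:190,120:440],None,fx=2.5,fy=2.5,interpolation=cv2.INTER_NEAREST)[...,::-1])
E
python3 meas.py
```

```text
insert reel (array([ 0.5898, -0.1096]), array([0.0845, 0.1417]), 2.0) blue (array([ 0.5899, -0.1145]), array([0.0658, 0.0678]), 42.0)
insert torch (array([ 0.5785, -0.005 ]), array([0.0806, 0.1393]), 3.9) blue (array([ 0.5795, -0.0077]), array([0.0423, 0.1263]), 4.1)
insert box (array([0.5744, 0.0958]), array([0.0799, 0.1387]), 0.8) blue (array([0.575 , 0.0962]), array([0.0659, 0.084 ]), 0.1)
insert keys (array([0.5653, 0.2073]), array([0.0924, 0.131 ]), 3.0) blue (array([0.5707, 0.2036]), array([0.0421, 0.1001]), 0.7)
box lid (array([ 0.4303, -0.1006]), array([0.0509, 0.0737]), 28.4)
torch sil (array([0.4245, 0.3038]), array([0.029, 0.117]), 5.8)
keys sil (array([0.4274, 0.0495]), array([0.0293, 0.0921]), 13.9)
reel sil ((324.33526611328125, 41.7720947265625), (35.115081787109375, 45.374969482421875), 19.07634925842285)
```

View pics/m1.png

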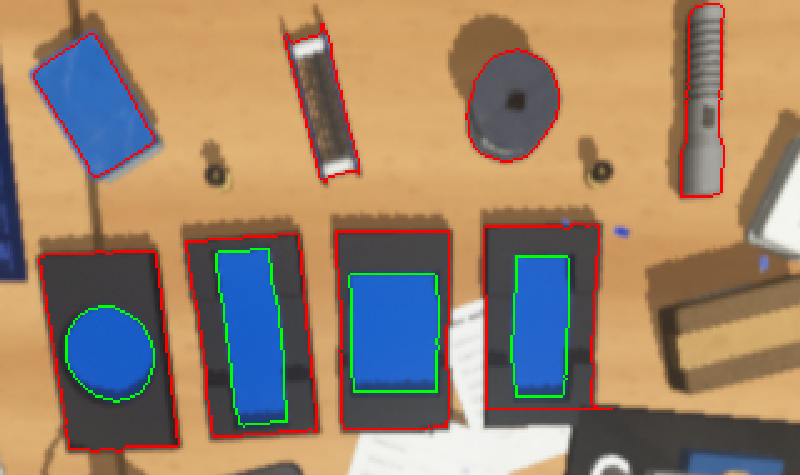

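The masks (red and green outlines) fit well. Now the torch centreline and the reel hub, from both views.

```bash
cat > m2.py <<'E'
from h import *
for nm,roi,z,hub in [('w1',(382,0,425,85),.0145,None),('t1',(248,215,268,262),.0145,None)]:
    c=dict(np.load(nm+'.npz')); f=c['frame']; hsv=cv2.cvtColor(f,cv2.COLOR_RGB2HSV)
    a,b,x,y=roi; g=(hsv[b:y,a:x,1]<70).astype(np.uint8)
    n,l,st,ce=cv2.connectedComponentsWithStats(g); k=1+np.argmax(st[1:,4]); m=l==k
    L=[]
    for r in range(m.shape[0]):
        q=np.flatnonzero(m[r])
        if len(q)>3: L.append([(q[0]+q[-1])/2+a,r+b])
    w=np.array([onz(c,u,v,z)[:2] for u,v in L]); x0,x1=w[:,0].min(),w[:,0].max()
    p=np.polyfit(w[:,0],w[:,1],1); print(nm,"torch mid",(x0+x1)/2,np.polyval(p,(x0+x1)/2),"ang",np.degrees(np.arctan(p[0])),"len",x1-x0)
    roi=(298,14,352,68) if nm=='w1' else (292,226,318,252)
    a,b,x,y=roi
    ff=f[b:y,a:x].astype(int); m=((ff[...,2]>=ff[...,0]+2)&(ff.max(2)>60)&(ff.max(2)<135)).astype(np.uint8)
    n,l,st,ce=cv2.connectedComponentsWithStats(m); k=1+np.argmax(st[1:,4])
    cn=max(cv2.findContours((l==k).astype(np.uint8),0,2)[0],key=len).reshape(-1,2)
    w=np.array([onz(c,u+a,v+b,.045)[:2] for u,v in cn],np.float32); e=cv2.fitEllipse(w)
    print(nm,"reel",np.round(e[0],4),np.round(e[1],4),"circ",cv2.minEnclosingCircle(w))
    # fittings top
    for (u,v) in ([(206,70),(360,68)] if nm=='w1' else [(373,225),(283,225)]): print("fit",np.round(onz(c,u,v,.026)[:2],3))
E
python3 m2.py
python3 -c "
from h import *
togo((.43,.304,.2,95))"
```

```text
w1 torch mid 0.4242082881176588 0.30417758319251537 ang 3.8138629005183073 len 0.11581219108633023
w1 reel [0.4331 0.1724] [0.0517 0.0591] circ ((0.43417245149612427, 0.17184564471244812), 0.031035609543323517)
fit [ 0.472 -0.023]
fit [0.468 0.236]
t1 torch mid 0.4278209290724338 0.30405364903409093 ang 4.471539356301479 len 0.11046832161329123
t1 reel [0.4312 0.1765] [0.0468 0.049 ] circ ((0.4299873113632202, 0.17539328336715698), 0.02661864273250103)
fit [ 0.471 -0.025]
fit [0.47  0.236]
t 2.85 pos [0.6379 0.1043 0.3608] rot [179.99  -0.    90.04] w 0.0912 F [-0.5  0.9  0.5]
(0.43, 0.304, 0.2, 95) -> [0.1998, -0.2078, 0.1607] [0.0002, -0.0, -0.0866]
```

```bash
python3 -m pendant '[[[0.04,-0.04,0.02,0,0,-0.07],[0.08,-0.08,0.03,0,0,-0.07],[0.12,-0.12,0.05,0,0,-0.07],[0.16,-0.16,0.08,0,0,-0.07],[0.19,-0.2,0.1,0,0,-0.07]]]' 0.4 >/dev/null; python3 -m pendant '[[[0,0,0.04,0,0,0],[0,0,0.08,0,0,0],[0,0,0.12,0,0,0],[0,0,0.12,0,0,0],[0,0,0.12,0,0,0]]]' ;  python3 -c "
from h import *
togo((.426,.304,.005,94))"
```

```text
clock: 3.85
position: [0.4694, 0.2675, 0.1589]
tool_rot: [-180.0, 0.0, 94.0]
force: [-0.0, 0.1, 0.5]
grip_width: 0.0548
t 3.85 pos [0.4694 0.2675 0.1589] rot [-1.7996e+02  2.0000e-02  9.4020e+01] w 0.0548 F [-0.   0.1  0.5]
(0.426, 0.304, 0.005, 94) -> [0.0395, -0.0406, 0.1539] [-0.0006, 0.0003, 0.0004]
```

```bash
python3 -m pendant '[[[0.02,-0.02,0.03,0,0,0],[0.039,-0.04,0.06,0,0,0],[0.039,-0.04,0.07,0,0,0],[0.039,-0.04,0.07,0,0,0],[0.039,-0.04,0.07,0,0,0]]]' ;  python3 -c "
from h import *
togo((.426,.304,.005,94)); c=cam('wrist'); cv2.imwrite('pics/w2.png',c['frame'][...,::-1])"
```

```text
clock: 4.35
position: [0.4284, 0.3041, 0.0902]
tool_rot: [179.9, -0.1, 94.0]
force: [-0.8, 0.1, 0.6]
grip_width: 0.0547
t 4.35 pos [0.4284 0.3041 0.0902] rot [ 1.7986e+02 -7.0000e-02  9.4010e+01] w 0.0547 F [-0.8  0.1  0.6]
(0.426, 0.304, 0.005, 94) -> [-0.0001, -0.0026, 0.0852] [0.0025, -0.0013, 0.0002]
```

View pics/w2.png

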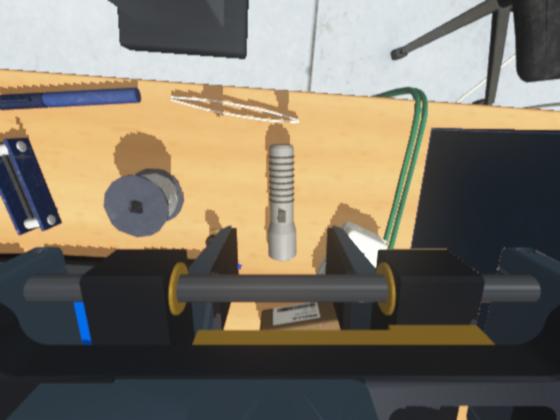

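The torch is centred between the fingers at about (282,200). I'll check clearance to the white box and the fitting.

```bash
python3 -c "
from h import *
c=dict(np.load('w1.npz'))
for u,v in [(421,93),(434,56),(388,122)]: print(np.round(onz(c,u,v,.02),3))"
```

```text
[0.507 0.346 0.02 ]
[0.449 0.36  0.02 ]
[0.555 0.293 0.02 ]
```

```bash
python3 -m pendant '[[[0,-0.002,0.03,0,0,0],[0,-0.002,0.055,0,0,0],[0,-0.002,0.075,0,0,0],[0,-0.002,0.085,0,0,0],[0,-0.002,0.085,0,0,0]]]'; python3 -m pendant '[[[0,0,0,0,0,0],[0,0,0,0,0,0],[0,0,0,0,0,0],[0,0,0,0,0,0],[0,0,0,0,0,0]]]' 0.85; python3 -m pendant '[[[0,0,0,0,0,0],[0,0,0,0,0,0],[0,0,-0.03,0,0,0],[0,0,-0.07,0,0,0],[0,0,-0.1,0,0,0]]]';  python3 -c "
from h import *
togo((.579,-.0065,.11,94))"
```

```text
clock: 4.9
position: [0.4251, 0.3032, 0.0032]
tool_rot: [-180.0, 0.0, 94.0]
force: [-0.4, -0.6, 1.6]
grip_width: 0.0547
clock: 5.4
position: [0.4248, 0.3035, 0.0035]
tool_rot: [180.0, -0.0, 94.0]
force: [-0.2, -0.1, 0.4]
grip_width: 0.0176
clock: 5.9
position: [0.4248, 0.3035, 0.1049]
tool_rot: [180.0, -0.0, 94.0]
force: [0.2, 1.0, -0.0]
grip_width: 0.0139
t 5.9 pos [0.4248 0.3035 0.1049] rot [ 1.7998e+02 -1.0000e-02  9.4020e+01] w 0.0139 F [ 0.2  1.  -0. ]
(0.579, -0.0065, 0.11, 94) -> [-0.3201, 0.1321, -0.0051] [0.0004, -0.0002, 0.0004]
```

The width of 14 mm is less than the 29 mm torch, so the grip is probably empty. Taking a look.

```bash
python3 -c "
from h import *
c=cam('wrist'); cv2.imwrite('pics/w3.png',c['frame'][...,::-1])
s=cam('scene'); np.savez('s3.npz',**s);cv2.imwrite('pics/s3.png',cv2.resize(s['frame'][150:300,240:400],None,fx=4,fy=4)[...,::-1])"
```

```text
(no output)
```

View pics/w3.png

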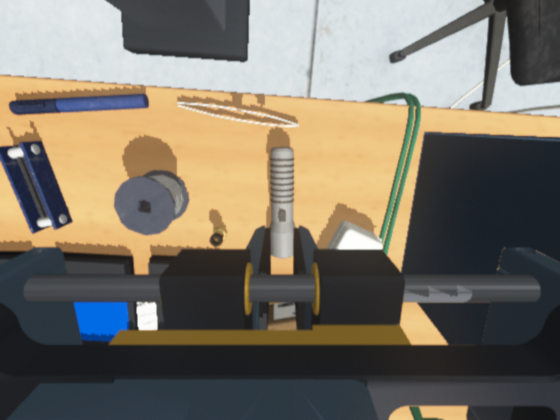

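View pics/s3.png

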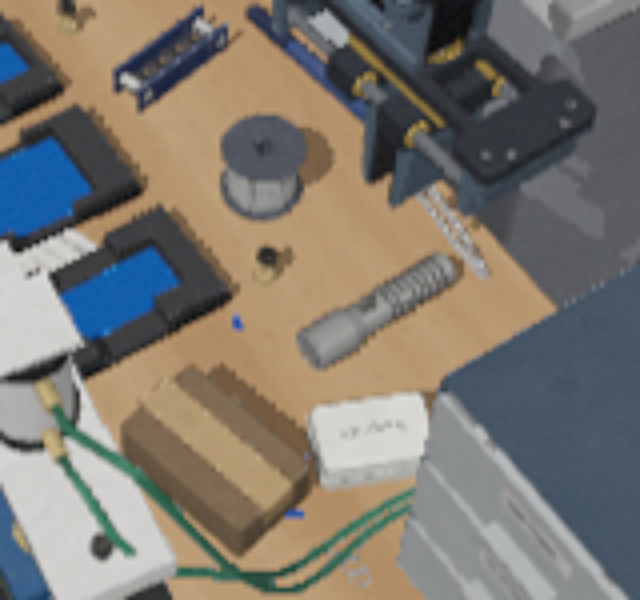

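```bash
python3 -c "
from h import *
p=manip.observe()['position']; print(p)
out=[]
for n in ['scene','top','wrist']:
    c=cam(n); f=c['frame'].copy()
    for q,col in [(p,(255,0,0)),((.4248,.3035,.0145),(0,255,0)),((p[0],p[1],p[2]+.1),(255,255,0))]:
        u,v=proj(c,q); print(n,round(u),round(v)); f=cv2.drawMarker(np.ascontiguousarray(f),(round(u),round(v)),col,0,8,1)
    u,v=map(round,proj(c,p)); out.append(cv2.resize(f[max(0,v-65):v+65,max(0,u-65):u+65],(260,260)))
cv2.imwrite('pics/chk.png',np.hstack(out)[...,::-1])"
```

```text
[0.42668906 0.30477336 0.10693848]
scene 338 205
scene 335 225
scene 343 177
top 258 238
top 260 241
top 255 235
wrist 284 236
wrist 282 202
wrist 285 323
```

View pics/chk.png

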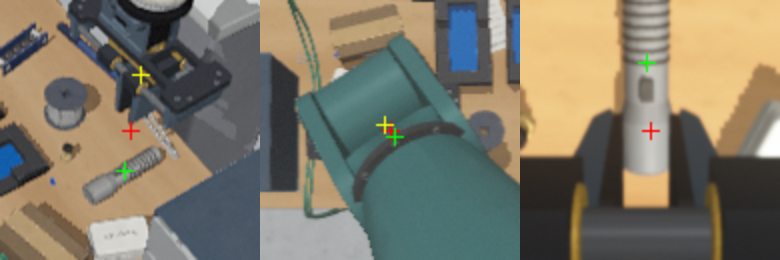

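```bash
python3 -c "
from h import *
s=cam('scene'); w=cam('wrist')
cv2.imwrite('pics/z1.png',np.hstack([cv2.resize(s['frame'][160:235,295:370],(400,400),interpolation=cv2.INTER_CUBIC),cv2.resize(w['frame'][200:300,234:334],(400,400),interpolation=cv2.INTER_CUBIC)])[...,::-1])"
```

```text
(no output)
```

View pics/z1.png

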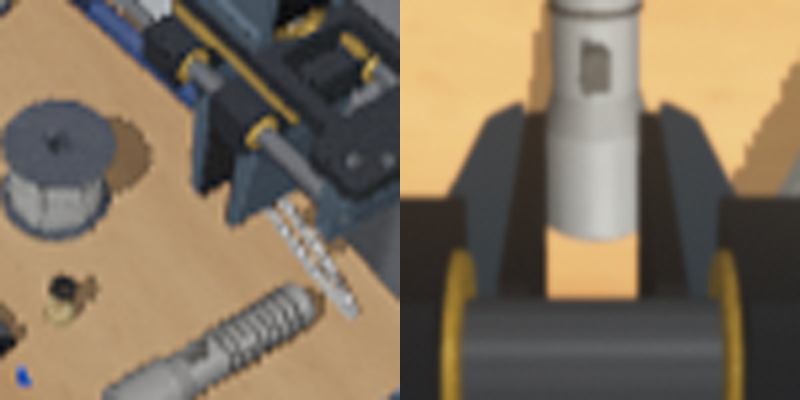

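```bash
python3 -c "
from h import *
s=cam('scene'); w=cam('wrist'); p=manip.observe()['position']
for dz in (0,.01,.02,.03):
  for dx in (-.016,.016):
    for dy in (-.007,.007,-.02,.02):
      q=p+[dx,dy,dz]; print(dz,dx,dy,np.round(proj(s,q)),np.round(proj(w,q)))"
```

```text
0 -0.016 -0.007 [342. 200.] [274. 211.]
0 -0.016 0.007 [346. 204.] [293. 212.]
0 -0.016 -0.02 [339. 196.] [256. 209.]
0 -0.016 0.02 [349. 208.] [311. 213.]
0 0.016 -0.007 [331. 206.] [271. 251.]
0 0.016 0.007 [335. 210.] [290. 252.]
0 0.016 -0.02 [328. 202.] [254. 250.]
0 0.016 0.02 [338. 213.] [307. 253.]
0.01 -0.016 -0.007 [343. 197.] [274. 215.]
0.01 -0.016 0.007 [346. 201.] [294. 216.]
0.01 -0.016 -0.02 [339. 194.] [255. 213.]
0.01 -0.016 0.02 [349. 205.] [312. 217.]
0.01 0.016 -0.007 [332. 203.] [271. 257.]
0.01 0.016 0.007 [335. 207.] [290. 258.]
0.01 0.016 -0.02 [328. 199.] [253. 255.]
0.01 0.016 0.02 [338. 211.] [308. 259.]
0.02 -0.016 -0.007 [343. 195.] [273. 219.]
0.02 -0.016 0.007 [347. 199.] [294. 220.]
0.02 -0.016 -0.02 [340. 191.] [254. 218.]
0.02 -0.016 0.02 [350. 203.] [314. 222.]
0.02 0.016 -0.007 [332. 200.] [270. 263.]
0.02 0.016 0.007 [335. 205.] [291. 264.]
0.02 0.016 -0.02 [329. 197.] [252. 261.]
0.02 0.016 0.02 [339. 208.] [309. 265.]
0.03 -0.016 -0.007 [344. 192.] [273. 224.]
0.03 -0.016 0.007 [347. 196.] [295. 225.]
0.03 -0.016 -0.02 [340. 189.] [253. 222.]
0.03 -0.016 0.02 [350. 200.] [315. 227.]
0.03 0.016 -0.007 [332. 198.] [270. 269.]
0.03 0.016 0.007 [336. 202.] [291. 271.]
0.03 0.016 -0.02 [329. 194.] [250. 268.]
0.03 0.016 0.02 [339. 206.] [310. 272.]
```

Both views show the fingertips about 25–30 mm higher than the reported TCP. That would explain closing over the top of the torch without touching it. I'll reopen, descend again and look at the fingers directly.

```bash
python3 -m pendant '[[[0,0,0,0,0,0],[0,0,0,0,0,0],[0,0,0.03,0,0,0],[0,0,0.07,0,0,0],[0,0,0.1,0,0,0]]]' 0.4;  python3 -m pendant '[[[0,0,0,0,0,0],[0,0,0,0,0,0],[0,0,0,0,0,0],[0,0,0,0,0,0],[0,0,0,0,0,0]]]'; python3 -c "
from h import *
s=cam('scene'); w=cam('wrist'); togo()
p=manip.observe()['position'];print(proj(s,p),proj(w,p))
cv2.imwrite('pics/z2.png',np.hstack([cv2.resize(s['frame'][170:245,295:370],(400,400),interpolation=cv2.INTER_CUBIC),cv2.resize(w['frame'][180:300,224:344],(400,400),interpolation=cv2.INTER_CUBIC)])[...,::-1])"
```

```text
clock: 6.85
position: [0.4242, 0.3032, 0.0015]
tool_rot: [-180.0, 0.0, 94.0]
force: [0.2, 0.1, 0.3]
grip_width: 0.0507
clock: 7.35
position: [0.4253, 0.3038, 0.0043]
tool_rot: [179.9, -0.1, 94.0]
force: [0.6, 0.3, -0.5]
grip_width: 0.0548
t 7.45 pos [0.425  0.3037 0.0039] rot [ 1.7994e+02 -3.0000e-02  9.4030e+01] w 0.0547 F [-0.1  0.1 -0.5]
(np.float64(334.3680530935615), np.float64(227.85201196099138)) (np.float64(281.96463080604104), np.float64(231.36903687245396))
```

View pics/z2.png

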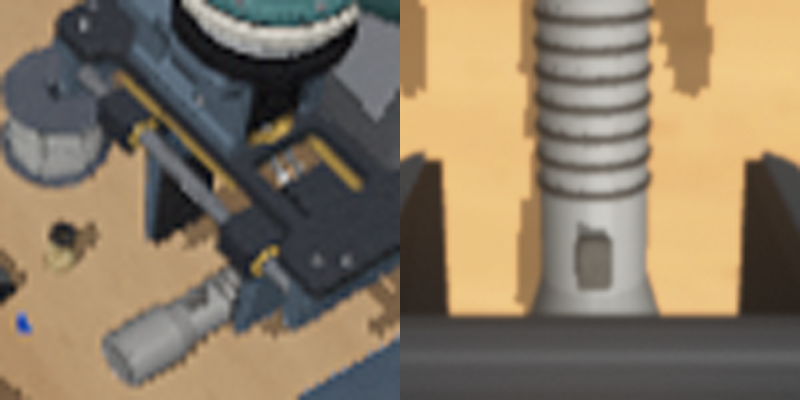

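```bash
python3 -m pendant '[[[0,0,0.003,0,0,0],[0,0,0.006,0,0,0],[0,0,0.009,0,0,0],[0,0,0.011,0,0,0],[0,0,0.011,0,0,0]]]'; python3 -m pendant '[[[0,0,0.001,0,0,0],[0,0,0.002,0,0,0],[0,0,0.003,0,0,0],[0,0,0.004,0,0,0],[0,0,0.004,0,0,0]]]';  python3 -c "
from h import *
s=cam('scene'); w=cam('wrist'); togo()
cv2.imwrite('pics/z3.png',np.hstack([cv2.resize(s['frame'][170:245,295:370],(400,400),interpolation=cv2.INTER_CUBIC),cv2.resize(w['frame'][180:300,224:344],(400,400),interpolation=cv2.INTER_CUBIC)])[...,::-1])"
```

```text
clock: 7.95
position: [0.4244, 0.3033, -0.0083]
tool_rot: [-180.0, 0.0, 94.0]
force: [-0.1, 0.3, -0.1]
grip_width: 0.0548
clock: 8.45
position: [0.4246, 0.3034, -0.0119]
tool_rot: [-180.0, 0.0, 94.0]
force: [0.4, 0.8, 0.1]
grip_width: 0.0548
t 8.55 pos [ 0.4246  0.3034 -0.0118] rot [-180.      0.     94.02] w 0.0547 F [-0.1  0.   0.3]
```

View pics/z3.png

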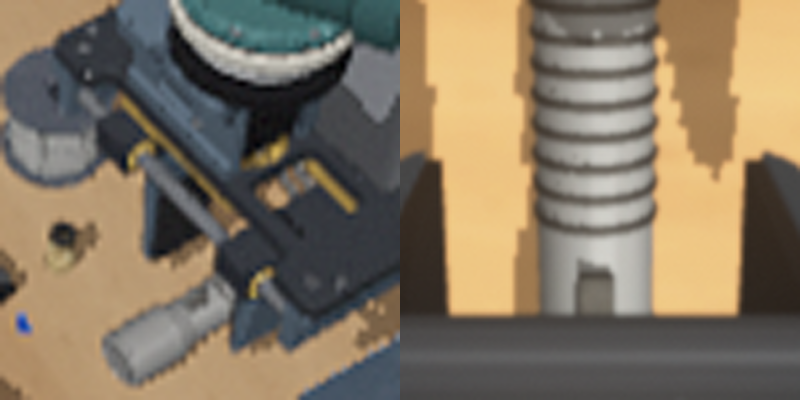

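No contact at a reported z of −0.012, so the reported TCP really does lie beyond the fingertips. I'll keep going gently.

```bash
python3 -m pendant '[[[0,0,0.001,0,0,0],[0,0,0.002,0,0,0],[0,0,0.003,0,0,0],[0,0,0.004,0,0,0],[0,0,0.004,0,0,0]]]'; python3 -m pendant '[[[0,0,0.001,0,0,0],[0,0,0.002,0,0,0],[0,0,0.003,0,0,0],[0,0,0.003,0,0,0],[0,0,0.003,0,0,0]]]';python3 -m pendant '[[[0,0,0.001,0,0,0],[0,0,0.001,0,0,0],[0,0,0.002,0,0,0],[0,0,0.002,0,0,0],[0,0,0.002,0,0,0]]]'
```

```text
clock: 9.05
position: [0.4245, 0.3033, -0.016]
tool_rot: [-180.0, 0.0, 94.0]
force: [-0.3, -0.5, 0.5]
grip_width: 0.0548
clock: 9.55
position: [0.4246, 0.3034, -0.0189]
tool_rot: [-180.0, 0.0, 94.0]
force: [-0.5, 0.9, 0.2]
grip_width: 0.0544
clock: 10.05
position: [0.4246, 0.3034, -0.0208]
tool_rot: [-180.0, 0.0, 94.0]
force: [0.4, -0.8, -0.8]
grip_width: 0.0546
```

```bash
python3 -m pendant '[[[0,0,0.001,0,0,0],[0,0,0.001,0,0,0],[0,0,0.002,0,0,0],[0,0,0.002,0,0,0],[0,0,0.002,0,0,0]]]'; python3 -m pendant '[[[0,0,0.0005,0,0,0],[0,0,0.001,0,0,0],[0,0,0.001,0,0,0],[0,0,0.0015,0,0,0],[0,0,0.0015,0,0,0]]]'; python3 -m pendant '[[[0,0,0.0005,0,0,0],[0,0,0.001,0,0,0],[0,0,0.001,0,0,0],[0,0,0.001,0,0,0],[0,0,0.001,0,0,0]]]'
```

```text
clock: 10.55
position: [0.4246, 0.3034, -0.0229]
tool_rot: [-180.0, 0.0, 94.0]
force: [0.2, -0.5, 0.4]
grip_width: 0.0548
clock: 11.05
position: [0.4246, 0.3034, -0.0244]
tool_rot: [-180.0, 0.0, 94.0]
force: [-0.0, 0.2, 0.2]
grip_width: 0.0546
clock: 11.55
position: [0.4246, 0.3034, -0.0253]
tool_rot: [180.0, 0.0, 94.0]
force: [0.5, -0.1, 0.8]
grip_width: 0.055
```

```bash
python3 -m pendant '[[[0,0,0,0,0,0],[0,0,0,0,0,0],[0,0,0,0,0,0],[0,0,0,0,0,0],[0,0,0,0,0,0]]]' 0.85; python3 -m pendant '[[[0,0,0,0,0,0],[0,0,-0.02,0,0,0],[0,0,-0.06,0,0,0],[0,0,-0.1,0,0,0],[0,0,-0.12,0,0,0]]]';  python3 -c "
from h import *
togo((.579,-.0065,.095,94))
w=cam('wrist');cv2.imwrite('pics/w4.png',w['frame'][...,::-1])"
```

```text
clock: 12.05
position: [0.4247, 0.3034, -0.0253]
tool_rot: [180.0, -0.0, 94.0]
force: [-0.5, -0.2, -0.5]
grip_width: 0.0283
clock: 12.55
position: [0.4255, 0.304, 0.0976]
tool_rot: [179.9, -0.1, 94.0]
force: [-0.3, 0.3, -1.8]
grip_width: 0.0284
t 12.55 pos [0.4255 0.304  0.0976] rot [ 1.7985e+02 -8.0000e-02  9.4020e+01] w 0.0284 F [-0.3  0.3 -1.8]
(0.579, -0.0065, 0.095, 94) -> [-0.3205, 0.1313, 0.0025] [0.0025, -0.0014, 0.0004]
```

View pics/w4.png

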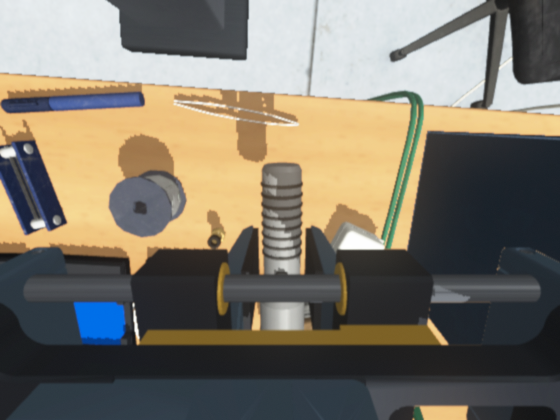

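The torch is held at 28.4 mm width. Moving it over the torch insert.

```bash
python3 -m pendant '[[[-0.03,0.012,0,0,0,0],[-0.07,0.028,0,0,0,0],[-0.11,0.045,0,0,0,0],[-0.15,0.062,0,0,0,0],[-0.19,0.079,0,0,0,0]]]' > /dev/null; python3 -m pendant '[[[-0.04,0.016,0,0,0,0],[-0.07,0.03,0,0,0,0],[-0.1,0.042,0,0,0,0],[-0.125,0.05,0,0,0,0],[-0.13,0.052,0,0,0,0]]]'>/dev/null;  python3 -m pendant '[[[0,0,0,0,0,0],[0,0,0,0,0,0],[0,0,0,0,0,0],[0,0,0,0,0,0],[0,0,0,0,0,0]]]'; python3 -c "
from h import *
togo((.577,-.0065,-.018,94))
w=cam('wrist');cv2.imwrite('pics/w5.png',w['frame'][...,::-1]);np.savez('w5.npz',**w)
w=cam('scene');cv2.imwrite('pics/s5.png',w['frame'][...,::-1])"
```

```text
clock: 14.1
position: [0.5776, -0.0061, 0.0947]
tool_rot: [180.0, -0.0, 94.1]
force: [-0.8, 0.5, -2.2]
grip_width: 0.0283
t 14.1 pos [ 0.5776 -0.0061  0.0947] rot [180.    -0.    94.06] w 0.0283 F [-0.8  0.5 -2.2]
(0.577, -0.0065, -0.018, 94) -> [-0.0004, -0.0006, 0.1127] [0.0, -0.0, 0.0011]
```

View pics/w5.png

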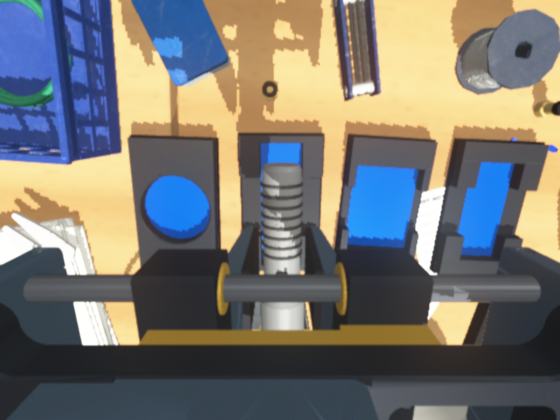

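View pics/s5.png

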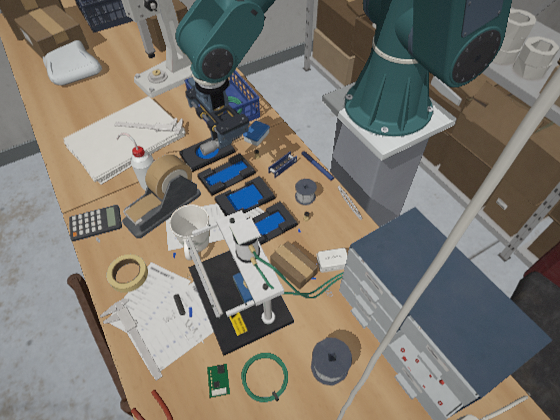

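```bash
python3 -c "
from h import *
c=dict(np.load('w5.npz')); f=c['frame'];hsv=cv2.cvtColor(f,cv2.COLOR_RGB2HSV)
b=(cv2.inRange(hsv,(100,150,90),(118,255,255))>0)[130:175,250:315]
for r in range(8,30,4):
    q=np.flatnonzero(b[r]); 
    if len(q): print(r+130,q[0]+250,q[-1]+250,[np.round(onz(c,u+250,r+130,.005)[:2],4) for u in (q[0],q[-1])])
rows=np.flatnonzero(b[:,31]); print(rows[0]+130,onz(c,281,rows[0]+130,.005), onz(c,281,132,.018))
# torch tail, held: axis height = claimed z+.0253+.0145
z=.0947+.0253+.0145
for u,v in [(281,165)]: print('tail',onz(c,u,v,z))
# other inserts blue
"
```

```text
146 261 301 [array([ 0.5223, -0.0307]), array([0.5195, 0.0087])]
150 261 301 [array([ 0.5262, -0.0305]), array([0.5234, 0.009 ])]
154 261 300 [array([ 0.5301, -0.0303]), array([0.5273, 0.0084])]
158 261 300 [array([ 0.534 , -0.0301]), array([0.5313, 0.0087])]
143 [ 0.51800296 -0.01124681  0.005     ] [ 0.50725662 -0.01199348  0.018     ]
tail [ 0.52292923 -0.0107057   0.1345    ]
```

Torch and cut-out line up within 2 mm (cut-out centre about (0.580,−0.007)). Lowering.

```bash
python3 -m pendant '[[[0,0,0.04,0,0,0],[0,0,0.07,0,0,0],[0,0,0.09,0,0,0],[0,0,0.095,0,0,0],[0,0,0.095,0,0,0]]]'; python3 -m pendant '[[[0,0,0.006,0,0,0],[0,0,0.011,0,0,0],[0,0,0.015,0,0,0],[0,0,0.0185,0,0,0],[0,0,0.0185,0,0,0]]]';python3 -m pendant '[[[0,0,0,0,0,0],[0,0,0,0,0,0],[0,0,0,0,0,0],[0,0,0,0,0,0],[0,0,0,0,0,0]]]'
```

```text
clock: 14.7
position: [0.5775, -0.0065, -0.0006]
tool_rot: [-179.9, -0.0, 94.0]
force: [0.1, -0.9, -1.2]
grip_width: 0.0282
clock: 15.2
position: [0.5775, -0.0066, -0.0192]
tool_rot: [-180.0, -0.0, 94.0]
force: [-0.3, 0.1, -0.8]
grip_width: 0.0281
clock: 15.7
position: [0.5778, -0.0067, -0.0187]
tool_rot: [180.0, 0.0, 94.0]
force: [0.5, 0.5, -1.1]
grip_width: 0.0283
```

```bash
python3 -m pendant '[[[0,0,0.0005,0,0,0],[0,0,0.001,0,0,0],[0,0,0.001,0,0,0],[0,0,0.001,0,0,0],[0,0,0.001,0,0,0]]]'; python3 -m pendant '[[[0,0,0,0,0,0],[0,0,0,0,0,0],[0,0,0,0,0,0],[0,0,0,0,0,0],[0,0,0,0,0,0]]]' 0.45;python3 -m pendant '[[[0,0,-0.02,0,0,0],[0,0,-0.05,0,0,0],[0,0,-0.09,0,0,0],[0,0,-0.12,0,0,0],[0,0,-0.12,0,0,0]]]';  python3 -c "
from h import *
togo((.4274,.0495,.09,104))
w=cam('wrist');cv2.imwrite('pics/w6.png',w['frame'][...,::-1]);np.savez('w6.npz',**w)"
```

```text
clock: 16.2
position: [0.5777, -0.0066, -0.0199]
tool_rot: [-180.0, -0.0, 94.0]
force: [-0.4, 0.8, -2.0]
grip_width: 0.0286
clock: 16.7
position: [0.5778, -0.0066, -0.0198]
tool_rot: [180.0, 0.0, 94.0]
force: [-0.3, 0.4, 0.2]
grip_width: 0.0502
clock: 17.2
position: [0.5803, -0.0067, 0.1043]
tool_rot: [179.6, 0.0, 94.0]
force: [0.1, 0.8, -0.3]
grip_width: 0.0502
t 17.2 pos [ 0.5803 -0.0067  0.1043] rot [1.7965e+02 4.0000e-02 9.4030e+01] w 0.0502 F [ 0.1  0.8 -0.3]
(0.4274, 0.0495, 0.09, 104) -> [0.0669, -0.1487, 0.0133] [0.0061, 0.0013, -0.1741]
```

View pics/w6.png

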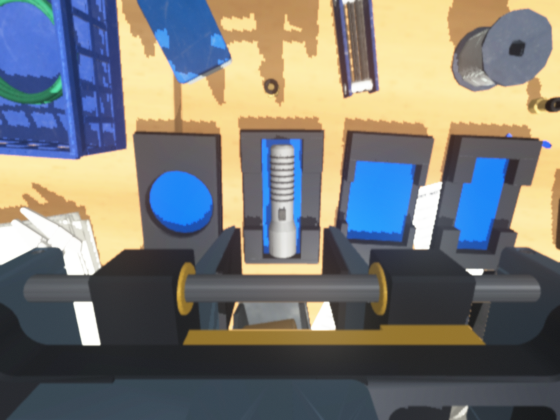

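The torch sits in its cut-out around (282,200). Next are the keys.

```bash
python3 -m pendant '[[[0.018,-0.04,0.01,0,0,-0.09],[0.036,-0.08,0.02,0,0,-0.174],[0.054,-0.12,0.03,0,0,-0.174],[0.067,-0.149,0.04,0,0,-0.174],[0.067,-0.149,0.04,0,0,-0.174]]]'>/dev/null; python3 -m pendant '[[[0,0,0,0,0,0],[0,0,0,0,0,0],[0,0,0,0,0,0],[0,0,0,0,0,0],[0,0,0,0,0,0]]]'; python3 -c "
from h import *
togo((.4274,.0495,-.024,104))
w=cam('wrist');cv2.imwrite('pics/w7.png',w['frame'][...,::-1]);np.savez('w7.npz',**w)"
```

```text
clock: 18.25
position: [0.4248, 0.0496, 0.0602]
tool_rot: [180.0, 0.0, 104.0]
force: [0.5, -0.3, 1.0]
grip_width: 0.0502
t 18.25 pos [0.4248 0.0496 0.0602] rot [179.99   0.   103.97] w 0.0502 F [ 0.5 -0.3  1. ]
(0.4274, 0.0495, -0.024, 104) -> [-0.0007, 0.0025, 0.0842] [0.0002, 0.0001, -0.0004]
```

View pics/w7.png

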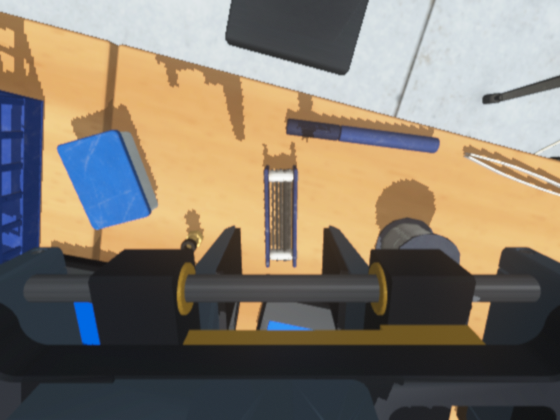

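```bash
python3 -m pendant '[[[0,0.002,0.03,0,0,0],[0,0.002,0.055,0,0,0],[0,0.002,0.073,0,0,0],[0,0.002,0.084,0,0,0],[0,0.002,0.084,0,0,0]]]'; python3 -m pendant '[[[0,0,0,0,0,0],[0,0,0,0,0,0],[0,0,0,0,0,0],[0,0,0,0,0,0],[0,0,0,0,0,0]]]' 0.85; python3 -m pendant '[[[0,0,0,0,0,0],[0,0,-0.02,0,0,0],[0,0,-0.06,0,0,0],[0,0,-0.1,0,0,0],[0,0,-0.12,0,0,0]]]';  python3 -c "
from h import *
togo((.571,.2025,.095,91))
w=cam('wrist');cv2.imwrite('pics/w8.png',w['frame'][...,::-1]);np.savez('w8.npz',**w)"
```

```text
clock: 18.8
position: [0.4256, 0.0502, -0.0248]
tool_rot: [-179.9, -0.0, 104.0]
force: [-0.8, 0.5, 0.9]
grip_width: 0.0501
clock: 19.3
position: [0.427, 0.0503, -0.0232]
tool_rot: [179.9, 0.0, 104.0]
force: [-2.9, -1.1, 9.2]
grip_width: 0.0251
clock: 19.8
position: [0.4275, 0.0503, 0.0993]
tool_rot: [179.8, 0.0, 104.0]
force: [0.4, 0.2, -2.3]
grip_width: 0.0259
t 19.8 pos [0.4275 0.0503 0.0993] rot [1.7980e+02 4.0000e-02 1.0399e+02] w 0.0259 F [ 0.4  0.2 -2.3]
(0.571, 0.2025, 0.095, 91) -> [0.113, 0.1761, 0.0048] [0.0035, 0.0002, 0.2268]
```

View pics/w8.png

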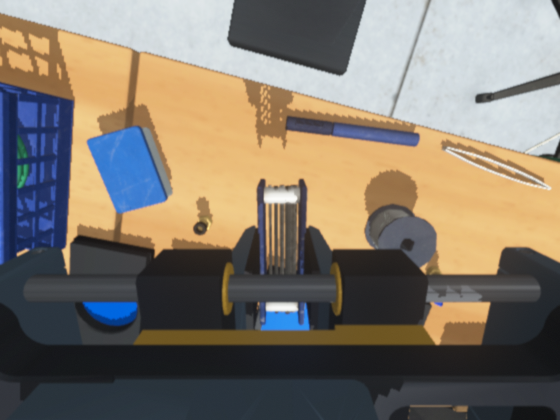

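Keys held at 25.9 mm. Moving to the left-hand (keys) insert.

```bash
python3 -m pendant '[[[0.02,0.03,0,0,0,0.1],[0.045,0.07,0,0,0,0.2],[0.07,0.11,0,0,0,0.227],[0.095,0.148,0,0,0,0.227],[0.113,0.176,0,0,0,0.227]]]'>/dev/null; python3 -m pendant '[[[0,0,0,0,0,0],[0,0,0,0,0,0],[0,0,0,0,0,0],[0,0,0,0,0,0],[0,0,0,0,0,0]]]'; python3 -c "
from h import *
togo((.571,.2025,-.017,91))
w=cam('wrist');cv2.imwrite('pics/w9.png',w['frame'][...,::-1]);np.savez('w9.npz',**w)"
```

```text
clock: 20.85
position: [0.5695, 0.2019, 0.0963]
tool_rot: [-180.0, 0.0, 91.0]
force: [-0.4, 0.4, -1.2]
grip_width: 0.0258
t 20.85 pos [0.5695 0.2019 0.0963] rot [-180.      0.     90.95] w 0.0258 F [-0.4  0.4 -1.2]
(0.571, 0.2025, -0.017, 91) -> [0.0006, 0.0016, 0.1133] [-0.0, 0.0, -0.0008]
```

View pics/w9.png

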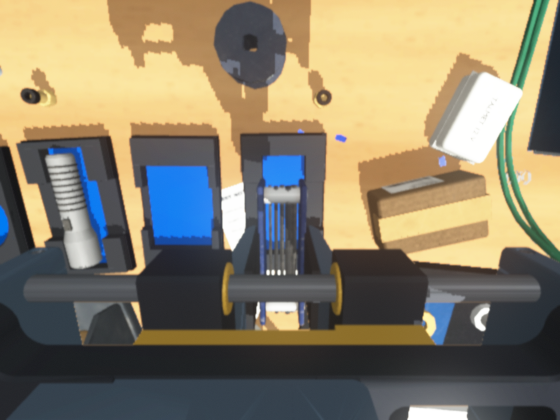

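```bash
python3 -c "
from h import *
c=dict(np.load('w9.npz')); f=c['frame'];hsv=cv2.cvtColor(f,cv2.COLOR_RGB2HSV)
b=(cv2.inRange(hsv,(100,150,110),(118,255,255))>0)[130:185,250:320]
for r in range(22,52,6):
    q=np.flatnonzero(b[r]); 
    if len(q): print(r+130,q[0]+250,q[-1]+250,[np.round(onz(c,u+250,r+130,.005)[:2],4) for u in (q[0],q[-1])])
rows=np.flatnonzero(b[:,33]); print(rows[0]+130,onz(c,283,rows[0]+130,.005), 'outer',onz(c,283,134,.018),onz(c,241,140,.018),onz(c,325,140,.018))
cv2.imwrite('pics/z4.png',cv2.resize(f[120:260,220:340],(600,700)[::1],interpolation=cv2.INTER_CUBIC)[:600,:,::-1])
"
```

```text
158 263 303 [array([0.5248, 0.1821]), array([0.5241, 0.2222])]
164 262 303 [array([0.5308, 0.1811]), array([0.5301, 0.2224])]
170 263 303 [array([0.5368, 0.1821]), array([0.5361, 0.2227])]
176 263 304 [array([0.543 , 0.1821]), array([0.5423, 0.2239])]
156 [0.52244925 0.20211442 0.005     ] outer [0.50071395 0.20164598 0.018     ] [0.50689863 0.16208804 0.018     ] [0.50552863 0.24141179 0.018     ]
```

View pics/z4.png

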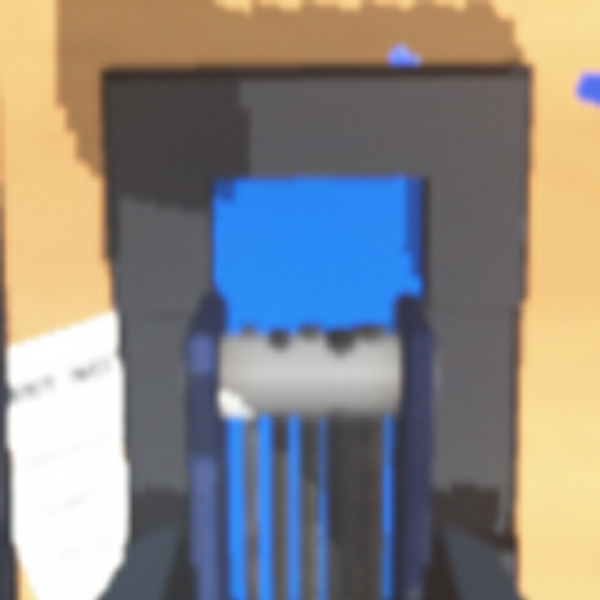

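```bash
python3 -m pendant '[[[0,0.003,0.04,0,0,0],[0.001,0.003,0.07,0,0,0],[0.001,0.003,0.09,0,0,0],[0.001,0.003,0.098,0,0,0],[0.001,0.003,0.098,0,0,0]]]'; python3 -m pendant '[[[0,0,0.004,0,0,0],[0,0,0.008,0,0,0],[0,0,0.012,0,0,0],[0,0,0.015,0,0,0],[0,0,0.016,0,0,0]]]';python3 -m pendant '[[[0,0,0,0,0,0],[0,0,0,0,0,0],[0,0,0,0,0,0],[0,0,0,0,0,0],[0,0,0,0,0,0]]]'
```

```text
clock: 21.4
position: [0.5723, 0.2032, -0.0025]
tool_rot: [-179.9, 0.0, 91.0]
force: [0.0, 0.2, 0.1]
grip_width: 0.0255
clock: 21.9
position: [0.5727, 0.2035, -0.018]
tool_rot: [-180.0, 0.0, 91.0]
force: [0.6, -0.5, -1.5]
grip_width: 0.0256
clock: 22.4
position: [0.5729, 0.2035, -0.0177]
tool_rot: [180.0, -0.0, 91.0]
force: [-0.3, 0.3, -1.2]
grip_width: 0.0257
```

```bash
python3 -m pendant '[[[0,0,0.0005,0,0,0],[0,0,0.001,0,0,0],[0,0,0.001,0,0,0],[0,0,0.001,0,0,0],[0,0,0.001,0,0,0]]]'; python3 -m pendant '[[[0,0,0,0,0,0],[0,0,0,0,0,0],[0,0,0,0,0,0],[0,0,0,0,0,0],[0,0,0,0,0,0]]]' 0.45;python3 -m pendant '[[[0,0,-0.02,0,0,0],[0,0,-0.05,0,0,0],[0,0,-0.09,0,0,0],[0,0,-0.12,0,0,0],[0,0,-0.12,0,0,0]]]';  python3 -c "
from h import *
togo((.43,-.101,.12,118.4),(.432,.174,.1,90))
w=cam('wrist');cv2.imwrite('pics/w10.png',w['frame'][...,::-1]);np.savez('w10.npz',**w)"
```

```text
clock: 22.9
position: [0.5728, 0.2035, -0.0182]
tool_rot: [-180.0, 0.0, 91.0]
force: [-5.3, -0.9, 12.7]
grip_width: 0.0255
clock: 23.4
position: [0.5728, 0.2035, -0.0189]
tool_rot: [-180.0, 0.0, 91.0]
force: [-0.0, 0.5, -0.7]
grip_width: 0.0501
clock: 23.9
position: [0.5752, 0.2043, 0.1054]
tool_rot: [179.7, -0.1, 91.0]
force: [0.6, 0.5, -0.7]
grip_width: 0.0503
t 23.9 pos [0.5752 0.2043 0.1054] rot [ 1.7966e+02 -1.0000e-01  9.0990e+01] w 0.0503 F [ 0.6  0.5 -0.7]
(0.43, -0.101, 0.12, 118.4) -> [-0.3027, -0.1504, -0.0161] [0.0062, -0.0003, -0.4784]
(0.432, 0.174, 0.1, 90) -> [-0.0278, -0.1438, 0.0045] [0.0059, -0.0018, 0.0172]
```

View pics/w10.png

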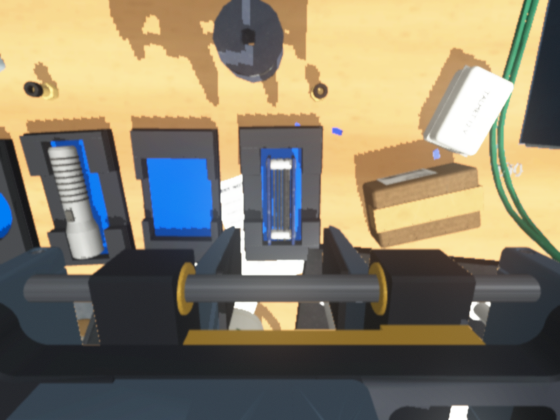

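Keys seated (281,197). Next is the reel.

```bash
python3 -m pendant '[[[-0.008,-0.04,0,0,0,-0.08],[-0.016,-0.08,0,0,0,-0.16],[-0.024,-0.12,0,0,0,-0.24],[-0.028,-0.144,0.01,0,0,-0.24],[-0.028,-0.144,0.02,0,0,-0.24]]]' 0.14 >/dev/null; python3 -m pendant '[[[0,0,0,0,0,0],[0,0,0,0,0,0],[0,0,0,0,0,0],[0,0,0,0,0,0],[0,0,0,0,0,0]]]'; python3 -c "
from h import *
togo((.432,.174,-.002,105))
w=cam('wrist');cv2.imwrite('pics/w11.png',w['frame'][...,::-1]);np.savez('w11.npz',**w)"
```

```text
clock: 24.95
position: [0.4297, 0.1731, 0.0813]
tool_rot: [180.0, -0.0, 104.7]
force: [-0.1, 0.6, -0.4]
grip_width: 0.0781
t 24.95 pos [0.4297 0.1731 0.0813] rot [179.98  -0.   104.73] w 0.0781 F [-0.1  0.6 -0.4]
(0.432, 0.174, -0.002, 105) -> [0.0003, 0.0024, 0.0833] [0.0003, -0.0, -0.0048]
```

View pics/w11.png

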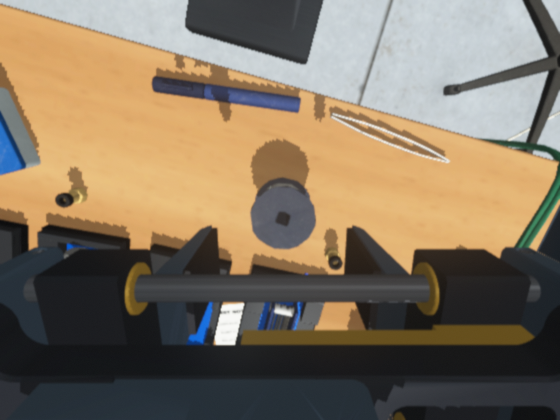

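```bash
python3 -c "
from h import *
c=dict(np.load('w11.npz')); f=c['frame'].astype(int)
m=((f[...,2]>=f[...,0]+2)&(f.max(2)>60)&(f.max(2)<135)).astype(np.uint8)[175:260,245:325]
n,l,st,ce=cv2.connectedComponentsWithStats(m); k=1+np.argmax(st[1:,4]);print(st[k])
cn=max(cv2.findContours((l==k).astype(np.uint8),0,2)[0],key=len).reshape(-1,2)
w=np.array([onz(c,u+245,v+175,.045)[:2] for u,v in cn],np.float32);print(cv2.minEnclosingCircle(w),cv2.fitEllipse(w),onz(c,283,218,.045))"
```

```text
[   7   12   63   61 2894]
((0.42915090918540955, 0.1743279993534088), 0.028659891337156296) ((0.42981913685798645, 0.1740196943283081), (0.053870782256126404, 0.05506444349884987), 97.20315551757812) [0.43013507 0.17431013 0.045     ]
```

```bash
python3 -m pendant '[[[0.001,0,0.03,0,0,0],[0.001,0,0.055,0,0,0],[0.001,0,0.072,0,0,0],[0.001,0,0.082,0,0,0],[0.001,0,0.082,0,0,0]]]'; python3 -m pendant '[[[0,0,0,0,0,0],[0,0,0,0,0,0],[0,0,0,0,0,0],[0,0,0,0,0,0],[0,0,0,0,0,0]]]' 0.6; python3 -m pendant '[[[0,0,0,0,0,0],[0,0,-0.02,0,0,0],[0,0,-0.05,0,0,0],[0,0,-0.08,0,0,0],[0,0,-0.1,0,0,0]]]';  python3 -c "
from h import *
togo((.59,-.1122,.095,105))
w=cam('wrist');cv2.imwrite('pics/w12.png',w['frame'][...,::-1]);np.savez('w12.npz',**w)"
```

```text
clock: 25.5
position: [0.4285, 0.1738, -0.0017]
tool_rot: [-179.9, 0.0, 104.7]
force: [-0.1, 0.6, -0.1]
grip_width: 0.0783
clock: 26.0
position: [0.4296, 0.1742, -0.0001]
tool_rot: [179.9, -0.0, 104.7]
force: [-1.2, -0.5, 8.1]
grip_width: 0.0566
clock: 26.5
position: [0.4294, 0.1741, 0.1012]
tool_rot: [179.9, -0.0, 104.7]
force: [0.1, -0.0, -2.0]
grip_width: 0.0569
t 26.5 pos [0.4294 0.1741 0.1012] rot [ 1.7991e+02 -1.0000e-02  1.0474e+02] w 0.0569 F [ 0.1 -0.  -2. ]
(0.59, -0.1122, 0.095, 105) -> [-0.3178, 0.0824, 0.0063] [0.0016, -0.0001, -0.0046]
```

View pics/w12.png

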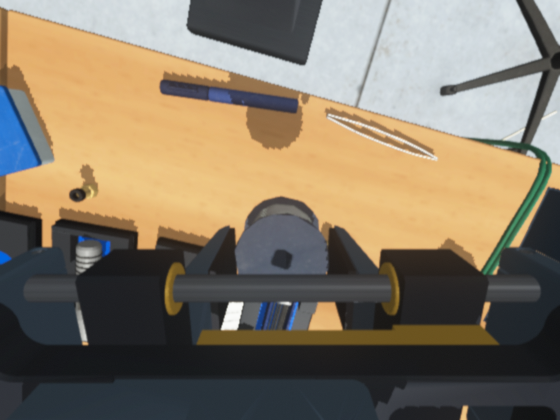

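Reel held. Moving to its insert.

```bash
python3 -m pendant '[[[-0.03,0.008,0,0,0,0],[-0.07,0.018,0,0,0,0],[-0.11,0.029,0,0,0,0],[-0.15,0.039,0,0,0,0],[-0.19,0.05,0,0,0,0]]]' > /dev/null; python3 -m pendant '[[[-0.04,0.01,0,0,0,0],[-0.07,0.018,0,0,0,0],[-0.1,0.026,0,0,0,0],[-0.125,0.032,0,0,0,0],[-0.128,0.0325,0,0,0,0]]]'>/dev/null;  python3 -m pendant '[[[0,0,0,0,0,0],[0,0,0,0,0,0],[0,0,0,0,0,0],[0,0,0,0,0,0],[0,0,0,0,0,0]]]'; python3 -c "
from h import *
togo((.59,-.1122,.006,105))
w=cam('wrist');cv2.imwrite('pics/w13.png',w['frame'][...,::-1]);np.savez('w13.npz',**w)"
```

```text
clock: 28.05
position: [0.5896, -0.1121, 0.0992]
tool_rot: [180.0, -0.0, 104.8]
force: [0.0, -0.6, -2.5]
grip_width: 0.0565
t 28.05 pos [ 0.5896 -0.1121  0.0992] rot [180.    -0.   104.77] w 0.0565 F [ 0.  -0.6 -2.5]
(0.59, -0.1122, 0.006, 105) -> [-0.0002, 0.0004, 0.0932] [0.0, -0.0, -0.004]
```

View pics/w13.png

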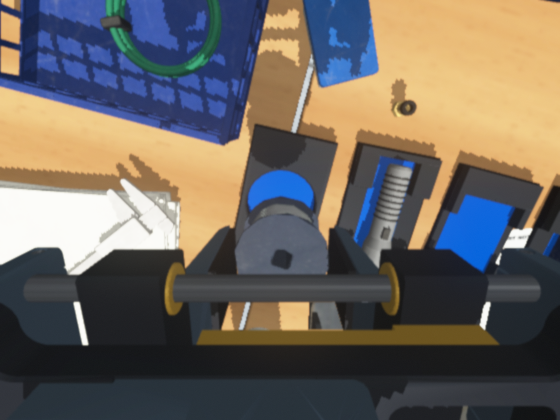

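```bash
cat > arc.py <<'E'
from h import *
from scipy.optimize import least_squares
import sys
c=dict(np.load(sys.argv[1])); f=c['frame'];hsv=cv2.cvtColor(f,cv2.COLOR_RGB2HSV)
a,b0,x,y=map(int,sys.argv[2:6])
b=(cv2.inRange(hsv,(100,150,90),(118,255,255))>0)[b0:y,a:x]
pts=[]
for u in range(b.shape[1]):
    q=np.flatnonzero(b[:,u])
    if len(q): pts.append((u+a,q[0]+b0-.5))
print(pts[0],pts[-1],min(pts,key=lambda t:t[1]))
w=np.array([onz(c,u,v,.005)[:2] for u,v in pts])
r=least_squares(lambda p:np.hypot(*(w-p).T)-.035,[.59,-.11],loss='soft_l1',f_scale=.001); print(r.x,np.abs(r.fun).mean())
E
python3 arc.py w13.npz 244 160 320 200
```

```text
(248, np.float64(193.5)) (313, np.float64(191.5)) (276, np.float64(169.5))
[ 0.59162786 -0.11279653] 0.00030976276260252696
```

```bash
python3 -m pendant '[[[-0.001,0.0015,0.03,0,0,0],[-0.001,0.0015,0.055,0,0,0],[-0.001,0.0015,0.07,0,0,0],[-0.001,0.0015,0.078,0,0,0],[-0.001,0.0015,0.078,0,0,0]]]'; python3 -m pendant '[[[0,0,0.004,0,0,0],[0,0,0.008,0,0,0],[0,0,0.012,0,0,0],[0,0,0.015,0,0,0],[0,0,0.0155,0,0,0]]]';python3 -m pendant '[[[0,0,0,0,0,0],[0,0,0,0,0,0],[0,0,0.0005,0,0,0],[0,0,0.001,0,0,0],[0,0,0.001,0,0,0]]]'
```

```text
clock: 28.6
position: [0.591, -0.113, 0.0205]
tool_rot: [-179.9, -0.0, 104.7]
force: [0.1, -0.1, -1.3]
grip_width: 0.0569
clock: 29.1
position: [0.5912, -0.1131, 0.0054]
tool_rot: [-180.0, -0.0, 104.7]
force: [-0.1, -0.0, -1.6]
grip_width: 0.0568
clock: 29.6
position: [0.5915, -0.1132, 0.0049]
tool_rot: [180.0, 0.0, 104.7]
force: [-0.9, 0.5, 3.6]
grip_width: 0.0568
```

Bottom contact felt (+3.6 N). Releasing.

```bash
python3 -m pendant '[[[0,0,0,0,0,0],[0,0,0,0,0,0],[0,0,0,0,0,0],[0,0,0,0,0,0],[0,0,0,0,0,0]]]' 0.14;python3 -m pendant '[[[0,0,-0.02,0,0,0],[0,0,-0.05,0,0,0],[0,0,-0.08,0,0,0],[0,0,-0.1,0,0,0],[0,0,-0.1,0,0,0]]]';  python3 -c "
from h import *
togo((.43,-.101,.08,118.4))
w=cam('wrist');cv2.imwrite('pics/w14.png',w['frame'][...,::-1]);np.savez('w14.npz',**w)"
```

```text
clock: 30.1
position: [0.5914, -0.1132, 0.0047]
tool_rot: [180.0, 0.0, 104.7]
force: [-0.5, 0.7, -0.7]
grip_width: 0.0787
clock: 30.6
position: [0.5932, -0.1135, 0.1075]
tool_rot: [179.8, 0.1, 104.7]
force: [0.5, 0.2, -0.8]
grip_width: 0.0785
t 30.6 pos [ 0.5932 -0.1135  0.1075] rot [1.7977e+02 1.2000e-01 1.0474e+02] w 0.0785 F [ 0.5  0.2 -0.8]
(0.43, -0.101, 0.08, 118.4) -> [0.0537, -0.1547, 0.0268] [0.0037, 0.0026, -0.2384]
```

View pics/w14.png

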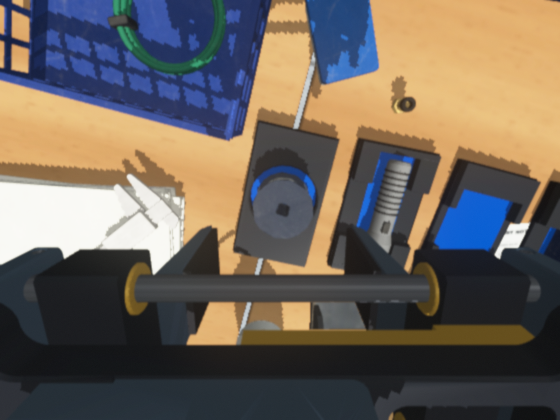

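Reel seated (282,208). Before the box, I'll check how far the basket reaches, because the gripper body will overhang toward it.

```bash
python3 -c "
from h import *
t=dict(np.load('t1.npz')); w=dict(np.load('w1.npz')); s=dict(np.load('s3.npz')); x=dict(np.load('w14.npz'))
k=lambda f,r,n:cv2.resize(f[r[1]:r[3],r[0]:r[2]],n,interpolation=cv2.INTER_CUBIC)
cv2.imwrite('pics/bk.png',np.vstack([np.hstack([k(t['frame'],(405,190,505,265),(400,300)),k(w['frame'],(60,0,160,130//1-55),(400,300))]),np.hstack([k(s['frame'],(180,60,280,135),(400,300)),k(x['frame'],(160,60,320,180),(400,300))])])[...,::-1])"
```

```text
(no output)
```

View pics/bk.png

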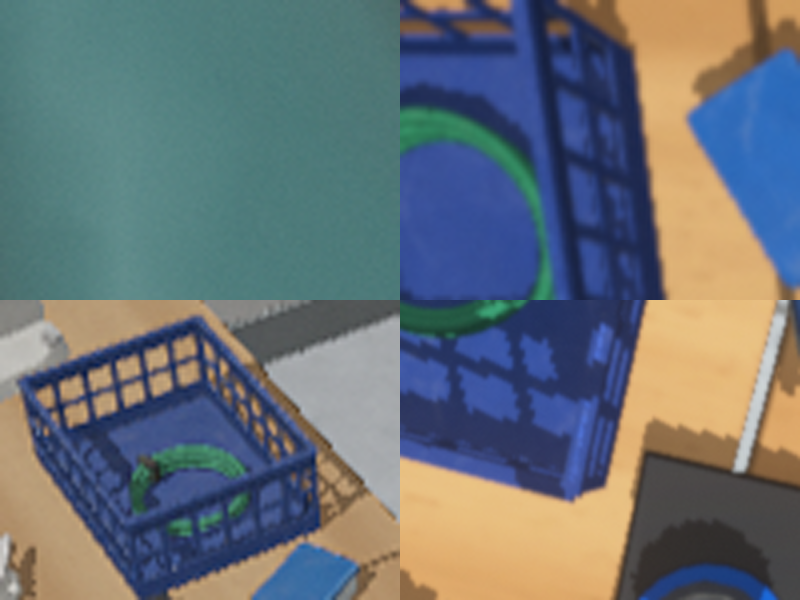

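```bash
python3 -c "
from h import *
w=dict(np.load('w1.npz'))
a=onz(w,125,73,0);b=onz(w,119,12,0);print(a,b)
o,d=ray(w,98,62)
t=(a[1]-o[1])/d[1];print('rim',o+d*t)
R=Ro.from_euler('z',118.4,degrees=True).as_matrix()
for sx in(-1,1):
  for sy in(-1,1): print(np.round(np.array([.43,-.1015])+sx*.089*R[:2,0]+sy*.038*np.array([R[1,0],-R[0,0]]),3), np.round(np.array([.43,-.1015])+sx*.0525*R[:2,0]+sy*.016*np.array([R[1,0],-R[0,0]]),3))"
```

```text
[ 0.47276052 -0.1727235   0.        ] [ 0.37821754 -0.16959536  0.        ]
rim [ 0.46986043 -0.1727235   0.07944125]
[ 0.439 -0.198] [ 0.441 -0.155]
[ 0.506 -0.162] [ 0.469 -0.14 ]
[ 0.354 -0.041] [ 0.391 -0.063]
[ 0.421 -0.005] [ 0.419 -0.048]
```

The basket wall (y≈−0.172, about 80 mm high) is too close. Gripping across the 53 mm width in place would put the gripper body over its rim. So I'll first take the box across its length, set it down in free space, and regrip it there across the width.

```bash
python3 -m pendant '[[[0.02,-0.02,-0.02,0,0,0.14],[0.025,-0.06,-0.02,0,0,0.28],[0.03,-0.1,-0.02,0,0,0.42],[0.03,-0.15,-0.02,0,0,0.56],[0.03,-0.15,-0.02,0,0,0.7]]]' 0 >/dev/null;  python3 -m pendant '[[[0,0,0,0,0,0.14],[0,0,0,0,0,0.28],[0,0,0,0,0,0.42],[0,0,0,0,0,0.56],[0,0,0,0,0,0.64]]]'>/dev/null;python3 -m pendant '[[[0,0,0,0,0,0],[0,0,0,0,0,0],[0,0,0,0,0,0],[0,0,0,0,0,0],[0,0,0,0,0,0]]]'; python3 -c "
from h import *
togo((.4236,-.0892,.1,28.4))"
```

```text
clock: 32.15
position: [0.4387, -0.1223, 0.1246]
tool_rot: [-180.0, 0.0, 28.0]
force: [0.5, 0.7, 0.3]
grip_width: 0.0913
t 32.15 pos [ 0.4387 -0.1223  0.1246] rot [-180.    0.   28.] w 0.0913 F [0.5 0.7 0.3]
(0.4236, -0.0892, 0.1, 28.4) -> [0.0022, -0.0363, 0.0246] [-0.0, 0.0001, -0.007]
```

```bash
python3 -m pendant '[[[0.002,-0.036,0,0,0,-0.007],[0.002,-0.036,0.02,0,0,-0.007],[0.002,-0.036,0.04,0,0,-0.007],[0.002,-0.036,0.05,0,0,-0.007],[0.002,-0.036,0.05,0,0,-0.007]]]'; python3 -m pendant '[[[0,0,0,0,0,0],[0,0,0,0,0,0],[0,0,0,0,0,0],[0,0,0,0,0,0],[0,0,0,0,0,0]]]'; python3 -c "
from h import *
togo((.4236,-.0892,-.012,28.4))
w=cam('wrist');cv2.imwrite('pics/w15.png',w['frame'][...,::-1]);np.savez('w15.npz',**w)"
```

```text
clock: 32.65
position: [0.4228, -0.0894, 0.0737]
tool_rot: [-179.9, 0.1, 28.4]
force: [-0.4, -0.1, 0.2]
grip_width: 0.091
clock: 33.15
position: [0.4238, -0.0896, 0.0749]
tool_rot: [180.0, -0.0, 28.4]
force: [-0.3, 0.5, -0.0]
grip_width: 0.0912
t 33.15 pos [ 0.4238 -0.0896  0.0749] rot [ 1.7998e+02 -2.0000e-02  2.8360e+01] w 0.0912 F [-0.3  0.5 -0. ]
(0.4236, -0.0892, -0.012, 28.4) -> [0.0, -0.0005, 0.0869] [0.0003, -0.0003, -0.0007]
```

View pics/w15.png

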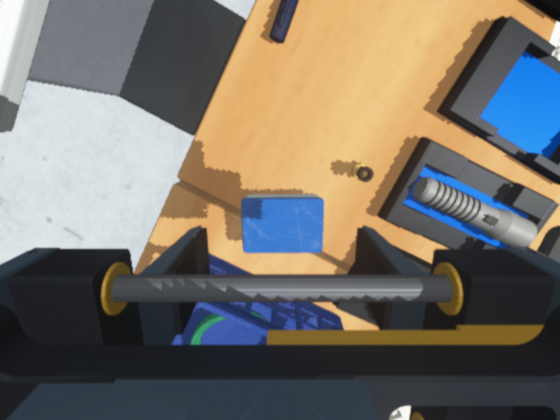

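```bash
python3 -c "
from h import *
c=dict(np.load('w15.npz')); print(onz(c,283,225,.026),onz(c,242,225,.026),onz(c,324,225,.026))
for q in [(.4236,-.0892,.012),(.3645,-.1645,.06),(.37,-.1715,.08),(.4,-.1715,.08),(.44,-.1715,.08)]: print(q,np.round(proj(c,q)))"
```

```text
[ 0.43003443 -0.10024656  0.026     ] [ 0.39696618 -0.11812382  0.026     ] [ 0.46310422 -0.08236847  0.026     ]
(0.4236, -0.0892, 0.012) [283. 207.]
(0.3645, -0.1645, 0.06) [177. 267.]
(0.37, -0.1715, 0.08) [171. 289.]
(0.4, -0.1715, 0.08) [206. 306.]
(0.44, -0.1715, 0.08) [252. 326.]
```

```bash
python3 -m pendant '[[[0,0,0.02,0,0,0],[0,0,0.035,0,0,0],[0,0,0.05,0,0,0],[0,0,0.06,0,0,0],[0,0,0.065,0,0,0]]]'; python3 -m pendant '[[[0,0,0.005,0,0,0],[0,0,0.01,0,0,0],[0,0,0.015,0,0,0],[0,0,0.02,0,0,0],[0,0,0.021,0,0,0]]]';python3 -m pendant '[[[0,0,0,0,0,0],[0,0,0,0,0,0],[0,0,0,0,0,0],[0,0,0,0,0,0],[0,0,0,0,0,0]]]' 0.4
```

```text
clock: 33.7
position: [0.4233, -0.0895, 0.009]
tool_rot: [-180.0, 0.0, 28.4]
force: [-0.9, -0.7, 0.0]
grip_width: 0.0911
clock: 34.2
position: [0.4234, -0.0895, -0.0118]
tool_rot: [-180.0, 0.0, 28.4]
force: [0.1, 0.5, 0.1]
grip_width: 0.0912
clock: 34.7
position: [0.4237, -0.0896, -0.0112]
tool_rot: [180.0, -0.0, 28.4]
force: [0.1, -0.3, -0.1]
grip_width: 0.056
```

Missed: the fingers closed above the lid, so the tips are about 37+ mm above the reported TCP. I'll open and go lower.

```bash
python3 -m pendant '[[[0,0,0,0,0,0],[0,0,0,0,0,0],[0,0,0,0,0,0],[0,0,0,0,0,0],[0,0,0,0,0,0]]]' 0;python3 -m pendant '[[[0,0,0,0,0,0],[0,0,0.003,0,0,0],[0,0,0.006,0,0,0],[0,0,0.01,0,0,0],[0,0,0.014,0,0,0]]]'; python3 -c "
from h import *
togo()
w=cam('wrist');cv2.imwrite('pics/w16.png',w['frame'][...,::-1])
s=cam('scene');cv2.imwrite('pics/s16.png',cv2.resize(s['frame'][60:210,180:330],(600,600),interpolation=cv2.INTER_CUBIC)[...,::-1])"
```

```text
clock: 35.2
position: [0.4236, -0.0896, -0.0113]
tool_rot: [-180.0, 0.0, 28.4]
force: [0.5, -1.3, -0.5]
grip_width: 0.0904
clock: 35.7
position: [0.4235, -0.0895, -0.0257]
tool_rot: [-180.0, 0.0, 28.4]
force: [0.3, -0.6, -0.5]
grip_width: 0.091
t 35.7 pos [ 0.4235 -0.0895 -0.0257] rot [-1.7999e+02  1.0000e-02  2.8360e+01] w 0.091 F [ 0.3 -0.6 -0.5]
```

View pics/w16.png

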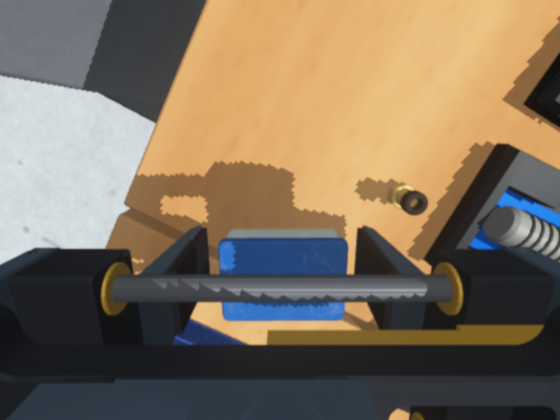

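View pics/s16.png

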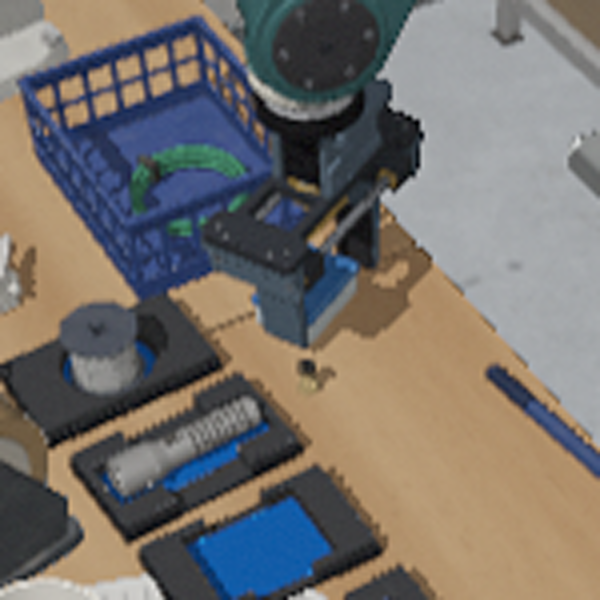

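The fingers now straddle the box and the body is clear of the basket. Closing.

```bash
python3 -m pendant '[[[0,0,0,0,0,0],[0,0,0,0,0,0],[0,0,0,0,0,0],[0,0,0,0,0,0],[0,0,0,0,0,0]]]' 0.4; python3 -m pendant '[[[0,0,0,0,0,0],[0,0,-0.01,0,0,0],[0,0,-0.025,0,0,0],[0,0,-0.045,0,0,0],[0,0,-0.06,0,0,0]]]'; python3 -c "
from h import *
togo((.435,.08,.035,0))"
```

```text
clock: 36.3
position: [0.4236, -0.0896, -0.0253]
tool_rot: [180.0, -0.0, 28.4]
force: [-0.3, 1.1, 1.4]
grip_width: 0.0747
clock: 36.8
position: [0.4238, -0.0896, 0.0362]
tool_rot: [180.0, -0.0, 28.4]
force: [0.2, 0.7, -0.4]
grip_width: 0.0748
t 36.8 pos [ 0.4238 -0.0896  0.0362] rot [ 1.7997e+02 -3.0000e-02  2.8360e+01] w 0.0748 F [ 0.2  0.7 -0.4]
(0.435, 0.08, 0.035, 0) -> [0.0904, -0.144, 0.0012] [0.0003, -0.0006, 0.495]
```

```bash
python3 -m pendant '[[[0.01,-0.025,0,0,0,0],[0.035,-0.06,0,0,0,0.12],[0.06,-0.1,0,0,0,0.25],[0.08,-0.13,0,0,0,0.38],[0.09,-0.144,0,0,0,0.495]]]'>/dev/null; python3 -m pendant '[[[0,0,0,0,0,0],[0,0,0,0,0,0],[0,0,0.02,0,0,0],[0,0,0.04,0,0,0],[0,0,0.05,0,0,0]]]'; python3 -m pendant '[[[0,0,0.003,0,0,0],[0,0,0.006,0,0,0],[0,0,0.009,0,0,0],[0,0,0.009,0,0,0],[0,0,0.009,0,0,0]]]'; python3 -c "
from h import *
togo((.435,.08,-.025,0))"
```

```text
clock: 37.8
position: [0.4336, 0.0789, -0.0163]
tool_rot: [180.0, 0.1, 0.1]
force: [-0.3, -1.0, -0.6]
grip_width: 0.0749
clock: 38.3
position: [0.4347, 0.0799, -0.024]
tool_rot: [-180.0, -0.0, 0.0]
force: [0.7, 0.0, -0.0]
grip_width: 0.0749
t 38.3 pos [ 0.4347  0.0799 -0.024 ] rot [-1.8e+02 -3.0e-02  1.0e-02] w 0.0749 F [ 0.7  0.  -0. ]
(0.435, 0.08, -0.025, 0) -> [0.0003, -0.0001, 0.001] [-0.0001, -0.0005, 0.0001]
```

```bash
python3 -m pendant '[[[0,0,0.0005,0,0,0],[0,0,0.001,0,0,0],[0,0,0.001,0,0,0],[0,0,0.001,0,0,0],[0,0,0.001,0,0,0]]]' 0; python3 -m pendant '[[[0,0,-0.02,0,0,0],[0,0,-0.05,0,0,0],[0,0,-0.09,0,0,-0.1],[0,0.005,-0.1,0,0,-0.22],[0,0.01,-0.1,0,0,-0.35]]]'; python3 -m pendant '[[[0,0,0,0,0,-0.14],[0,0,0,0,0,-0.28],[0,0,0,0,0,-0.42],[0,0,0,0,0,-0.56],[0,0,0,0,0,-0.7]]]' 0.14 >/dev/null; python3 -m pendant '[[[0,0,0,0,0,-0.14],[0,0,0,0,0,-0.28],[0,0,0,0,0,-0.42],[0,0,0,0,0,-0.52],[0,0,0,0,0,-0.52]]]';python3 -m pendant '[[[0,0,0,0,0,0],[0,0,0,0,0,0],[0,0,0,0,0,0],[0,0,0,0,0,0],[0,0,0,0,0,0]]]' >/dev/null; python3 -c "
from h import *
togo((.435,.068,-.024,90))
w=cam('wrist');cv2.imwrite('pics/w17.png',w['frame'][...,::-1]);np.savez('w17.npz',**w)"
```

```text
clock: 38.8
position: [0.4344, 0.0799, -0.0253]
tool_rot: [180.0, -0.0, 0.0]
force: [1.4, 1.0, -0.2]
grip_width: 0.0913
clock: 39.3
position: [0.4358, 0.07, 0.0767]
tool_rot: [179.9, -0.2, 20.4]
force: [-0.1, -0.3, 0.1]
grip_width: 0.091
clock: 40.3
position: [0.4343, 0.0699, 0.0746]
tool_rot: [-180.0, 0.0, 90.0]
force: [-0.6, 0.6, -0.5]
grip_width: 0.0784
t 40.8 pos [0.4344 0.0699 0.0747] rot [-180.      0.     89.93] w 0.0783 F [ 0.  -0.2  0.2]
(0.435, 0.068, -0.024, 90) -> [-0.0019, 0.0006, 0.0987] [-0.0001, 0.0, -0.0013]
```

View pics/w17.png

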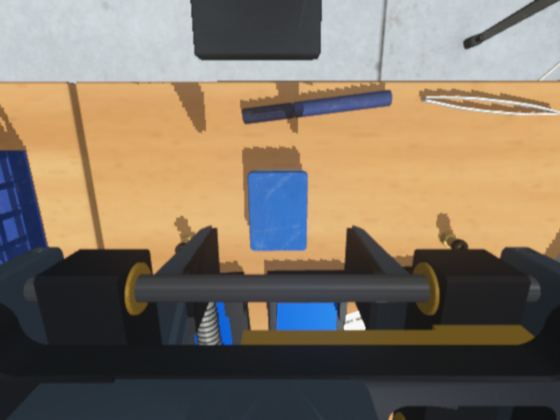

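```bash
python3 -c "
from h import *
c=dict(np.load('w17.npz')); q=onz(c,278,210.5,.026);print(q); togo((q[0],q[1],-.028,90))"
```

```text
[0.43196286 0.06628464 0.026     ]
t 40.85 pos [0.4344 0.0699 0.0747] rot [-180.      0.     89.93] w 0.0785 F [ 0.6  0.4 -0.4]
(np.float64(0.43196286098183945), np.float64(0.06628463818402218), -0.028, 90) -> [-0.0036, -0.0024, 0.1027] [-0.0, 0.0, -0.0012]
```

```bash
python3 -m pendant '[[[-0.003,-0.002,0.03,0,0,0],[-0.003,-0.002,0.06,0,0,0],[-0.003,-0.002,0.08,0,0,0],[-0.003,-0.002,0.095,0,0,0],[-0.003,-0.002,0.102,0,0,0]]]';python3 -m pendant '[[[0,0,0,0,0,0],[0,0,0,0,0,0],[0,0,0,0,0,0],[0,0,0,0,0,0],[0,0,0,0,0,0]]]' 0.65;python3 -m pendant '[[[0,0,0,0,0,0],[0,0,-0.02,0,0,0],[0,0,-0.06,0,0,0],[0,0,-0.1,0,0,0],[0,0,-0.12,0,0,0]]]';  python3 -c "
from h import *
togo((.576,.096,.095,90.5))"
```

```text
clock: 41.35
position: [0.4317, 0.0668, -0.0285]
tool_rot: [-179.9, 0.0, 89.9]
force: [0.3, -0.5, 0.5]
grip_width: 0.0784
clock: 41.85
position: [0.433, 0.067, -0.0266]
tool_rot: [179.9, -0.0, 90.0]
force: [-1.8, 0.3, 8.4]
grip_width: 0.0529
clock: 42.35
position: [0.4336, 0.0671, 0.0959]
tool_rot: [179.8, -0.0, 90.0]
force: [0.2, 0.7, -0.8]
grip_width: 0.0526
t 42.35 pos [0.4336 0.0671 0.0959] rot [ 1.7979e+02 -2.0000e-02  8.9960e+01] w 0.0526 F [ 0.2  0.7 -0.8]
(0.576, 0.096, 0.095, 90.5) -> [0.029, 0.1424, 0.0014] [0.0037, -0.0004, -0.0095]
```

```bash
python3 -m pendant '[[[0.008,0.04,0,0,0,0],[0.016,0.08,0,0,0,-0.009],[0.025,0.12,0,0,0,-0.009],[0.029,0.142,0,0,0,-0.009],[0.029,0.142,0,0,0,-0.009]]]'>/dev/null;python3 -m pendant '[[[0,0,0,0,0,0],[0,0,0,0,0,0],[0,0,0,0,0,0],[0,0,0,0,0,0],[0,0,0,0,0,0]]]';  python3 -c "
from h import *
togo((.576,.096,-.021,90.5))
w=cam('wrist');cv2.imwrite('pics/w18.png',w['frame'][...,::-1]);np.savez('w18.npz',**w)"
```

```text
clock: 43.35
position: [0.5741, 0.0957, 0.0928]
tool_rot: [180.0, -0.0, 90.5]
force: [-0.3, -0.1, -0.6]
grip_width: 0.0527
t 43.35 pos [0.5741 0.0957 0.0928] rot [180.    -0.    90.46] w 0.0527 F [-0.3 -0.1 -0.6]
(0.576, 0.096, -0.021, 90.5) -> [0.0003, 0.0019, 0.1138] [0.0001, -0.0, -0.0006]
```

View pics/w18.png

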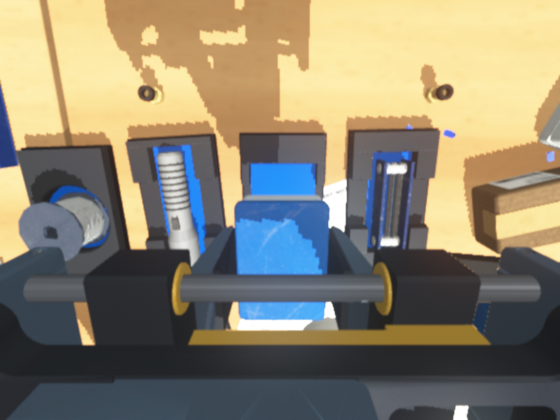

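```bash
python3 -c "
from h import *
c=dict(np.load('w18.npz')); f=c['frame'];hsv=cv2.cvtColor(f,cv2.COLOR_RGB2HSV)
b=(cv2.inRange(hsv,(100,150,110),(118,255,255))>0)[140:200,235:330]
for r in range(28,52,6):
    q=np.flatnonzero(b[r]); print(r+140,q[0]+235,q[-1]+235,np.round(onz(c,(q[0]+q[-1])/2+235,r+140,.005)[:2],4))
rows=np.flatnonzero(b[:,48]); print(rows[0]+140,onz(c,283,rows[0]+139.5,.005),onz(c,283,133,.018))
q=.0928+.0272
print('box end low',onz(c,283,196,q),'lid corners',[np.round(onz(c,u,203,q+.026),4) for u in(236,328)])"
```

```text
168 250 314 [0.5387 0.0955]
174 250 314 [0.5448 0.0955]
180 250 315 [0.5509 0.0961]
186 251 314 [0.5571 0.0961]
163 [0.5332507  0.09641377 0.005     ] [0.50444933 0.09605645 0.018     ]
box end low [0.5403987  0.09591143 0.12      ] lid corners [array([0.5384, 0.0702, 0.146 ]), array([0.538 , 0.1202, 0.146 ])]
```

The box is already centred over the cut-out (ends and sides within 1 mm). Lowering.

```bash
python3 -m pendant '[[[0,0,0.04,0,0,0],[0,0,0.07,0,0,0],[0,0,0.088,0,0,0],[0,0,0.096,0,0,0],[0,0,0.096,0,0,0]]]'; python3 -m pendant '[[[0,0,0.004,0,0,0],[0,0,0.008,0,0,0],[0,0,0.012,0,0,0],[0,0,0.015,0,0,0],[0,0,0.017,0,0,0]]]';python3 -m pendant '[[[0,0,0,0,0,0],[0,0,0,0,0,0],[0,0,0.0005,0,0,0],[0,0,0.001,0,0,0],[0,0,0.001,0,0,0]]]'
```

```text
clock: 43.9
position: [0.5739, 0.0957, -0.004]
tool_rot: [-179.9, 0.0, 90.5]
force: [-0.3, -0.4, 0.3]
grip_width: 0.0526
clock: 44.4
position: [0.5744, 0.0958, -0.0205]
tool_rot: [-180.0, 0.0, 90.5]
force: [-0.5, -0.4, -0.7]
grip_width: 0.0531
clock: 44.9
position: [0.5744, 0.0958, -0.0213]
tool_rot: [-180.0, 0.0, 90.5]
force: [-0.2, -0.5, -0.1]
grip_width: 0.0528
```

```bash
python3 -m pendant '[[[0,0,0.0005,0,0,0],[0,0,0.001,0,0,0],[0,0,0.001,0,0,0],[0,0,0.001,0,0,0],[0,0,0.001,0,0,0]]]'; python3 -m pendant '[[[0,0,0,0,0,0],[0,0,0,0,0,0],[0,0,0,0,0,0],[0,0,0,0,0,0],[0,0,0,0,0,0]]]' 0.29;python3 -m pendant '[[[0,0,-0.02,0,0,0],[0,0,-0.05,0,0,0],[0,0,-0.1,0,0,0],[0,0,-0.15,0,0,0],[0,0,-0.2,0,0,0]]]'; python3 -m pendant '[[[0,0.02,-0.02,0,0,0],[0,0.05,-0.05,0,0,0],[0,0.07,-0.08,0,0,0],[0,0.07,-0.1,0,0,0],[0,0.07,-0.1,0,0,0]]]';python3 -m pendant '[[[0,0,0,0,0,0],[0,0,0,0,0,0],[0,0,0,0,0,0],[0,0,0,0,0,0],[0,0,0,0,0,0]]]'; python3 -c "
from h import *
w=cam('wrist');cv2.imwrite('pics/w19.png',w['frame'][...,::-1]);np.savez('w19.npz',**w)
s=cam('scene');cv2.imwrite('pics/s19.png',cv2.resize(s['frame'][100:260,170:330],(600,600),interpolation=cv2.INTER_CUBIC)[...,::-1])"
```

```text
clock: 45.4
position: [0.5745, 0.0958, -0.0216]
tool_rot: [-180.0, 0.0, 90.5]
force: [-5.7, -1.7, 14.2]
grip_width: 0.0525
clock: 45.9
position: [0.5744, 0.0958, -0.0224]
tool_rot: [-180.0, 0.0, 90.5]
force: [0.0, -0.4, 0.1]
grip_width: 0.0647
clock: 46.4
position: [0.574, 0.0958, 0.1796]
tool_rot: [-180.0, 0.0, 90.5]
force: [0.8, -0.0, -0.6]
grip_width: 0.065
clock: 46.9
position: [0.6461, 0.0965, 0.2805]
tool_rot: [179.8, -0.0, 90.5]
force: [0.3, 0.4, 0.9]
grip_width: 0.0648
clock: 47.4
position: [0.6442, 0.0963, 0.2772]
tool_rot: [-180.0, 0.0, 90.5]
force: [0.4, -0.6, 0.2]
grip_width: 0.0646
```

View pics/w19.png

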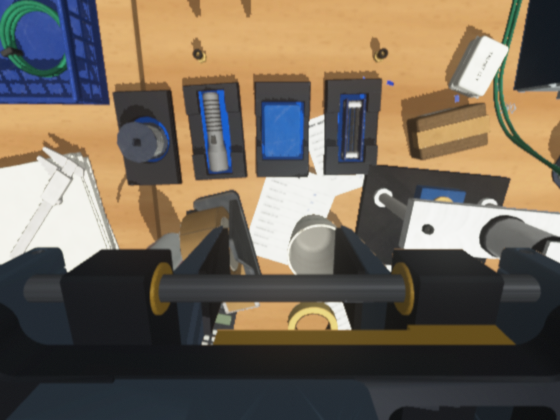

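View pics/s19.png

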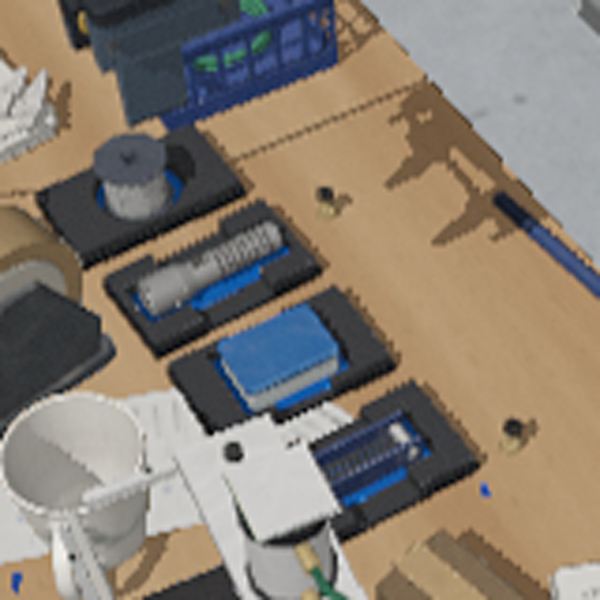

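Everything is seated and both fittings are standing at (200,55) and (382,53). One numeric check before handing in.

```bash
python3 -c "
from h import *
c=dict(np.load('w19.npz')); f=c['frame'];
print('torch tail/head',onz(c,211,90,.0195)[:2],onz(c,218,171,.0195)[:2],'mid',(onz(c,211,90,.0195)+onz(c,218,171,.0195))[:2]/2)
print('box',onz(c,283,130,.031)[:2]); print('keys',onz(c,352.5,128,.029)[:2]); print('reel hub',onz(c,138,142,.050)[:2])
cv2.imwrite('pics/w19c.png',cv2.resize(f[70:190,105:385],(798,342),interpolation=cv2.INTER_CUBIC)[...,::-1])"
```

```text
torch tail/head [ 0.51846197 -0.00878959] [ 0.6378198  -0.00428271] mid [ 0.57814089 -0.00653615]
box [0.57420174 0.09752268]
keys [0.57043069 0.20086593]
reel hub [ 0.59245953 -0.11065329]
```

View pics/w19c.png

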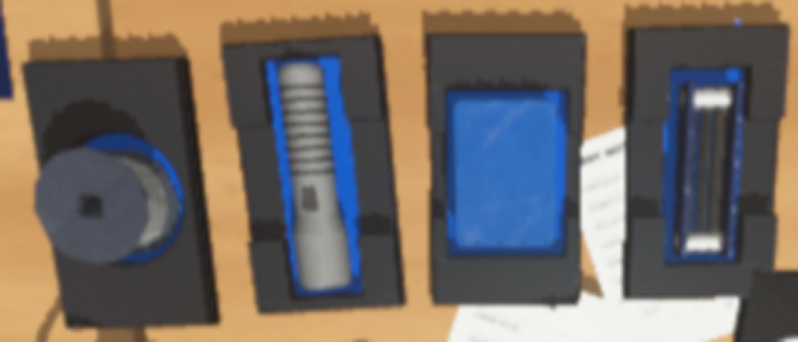

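The crop shows all four inside their cut-outs, with centres within about 3 mm of the targets. Handing in.

```bash
python3 -c "
from plant import job_done
print(job_done())"
```

```text
the job is handed in; nothing more can be done
None
```

I packed the torch, hex keys, parts box and smaller solder reel into their matching inserts and handed the job in at about 47.5 s of the 96 s allowed. No verdict came back.

**Last checks:** The final wrist and scene pictures show all four items lying inside their cut-outs. Their measured centres are within about 3 mm of the cut-out centres. Both brass fittings were standing, and the arm was clear above the work. I judged bottom height and tilt only by eye and by contact. The keys, box and reel gave contact forces of 3–15 N at the bottom; the torch was only lowered to the computed height.

**What failed or disagreed:**
- **Fingertip position:** The fingertips sat roughly 35–40 mm above the reported TCP, which does not match the description. Because of this, the first torch grip and the first box grip closed on air above the object. Neither object moved, and I gripped lower the second time.
- **Parts box:** I first picked it up across its length and set it down in free space, because the gripper body would have hit the basket. I then regripped it across its 53 mm width to place it.

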